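# Stack a model wheel in the curing jig and hold the lamp hood at 45 degrees

### The job

Build up the model-aeroplane wheel in the round pocket of the glue-curing jig: set the flanged hub in it boss up, then the narrow spacer ring over the boss, then the wide disc on top, each lying flat and let go. Then take hold of the lamp hood, which leans back open and has a grip bar, bring it forward over the wheel and finish while holding it there with the fingers at 45 degrees above level so the lamp shines on the glue seam: its stay is broken, so do not let it go or let it fall shut. Leave the other things on the bench where they are.

Things in the scene. Friction and masses are not known exactly. Their poses are not given: they have to be found in the camera images.
- pocket (a point): Centre of the floor of the jig's round pocket (55 mm across, 8 mm deep, floor 22 mm above the bench) in a grey fixed base plate, 170 mm along the jig's x and 30 mm high, that reaches 65 mm from the pocket toward the jig's -y and 120 mm toward its +y. Axes: the jig's, z up; the hood's hinge line runs along x at the +y end. Position and yaw (to 0.3 rad) vary.
- hood_hinge (a point): Mid-point of the hood's hinge line: 100 mm toward the jig's +y from the pocket's centre, 100 mm above the bench. Two 14 x 26 mm posts, 115 mm high, stand 72 mm to each side of it along the jig's x. The hood is a black panel 120 mm wide, 16 mm thick, reaching from 10 to 155 mm from the hinge line, about 0.35 kg.
- hood_bar (a point): Middle of the hood's round steel grip bar, 12 mm thick, 110 mm long, parallel to the hinge line, 200 mm from it, in the hood's mid-plane. Struts at its ends join it to the hood, leaving a 100 x 39 mm opening between bar and hood. At hood angle a it is 200 cos(a) mm toward the jig's -y from the hinge line and 200 sin(a) mm above it.
- hood (a joint): Angle of the lamp hood in rad: 0 = shut, level above the wheel; grows as it opens; at the start it leans back on its stop at 1.9 (beyond upright, toward the jig's +y). The hinge is free: forward of upright (below about 1.57) the hood falls shut. 45 degrees is 0.785.
- hub_mid (a point): Centre, half-way up, of the loose aluminium hub: a flange 50 mm across and 12 mm thick with a boss 20 mm across standing in its middle, 42 mm tall in all (the top 4 mm of the boss tapers); it stands on its flange, boss up, its underside 21 mm below this point. About 80 g.
- spacer_mid (a point): Centre of the loose aluminium spacer ring, lying flat: 36 mm outside, 26 mm hole, 16 mm high. About 30 g.
- disc_mid (a point): Centre of the loose aluminium top disc, lying flat: 50 mm outside, 25 mm hole, 10 mm thick. About 40 g.
- wheel: Bystander, to be left alone: a finished rubber-tyred model wheel lying flat, 68 mm across, 24 mm thick; origin at its middle, on its underside.
- glue: Bystander, to be left alone: a small white glue bottle standing, 32 mm across, 85 mm tall; origin at its middle, on its underside.
- screwdriver: Bystander, to be left alone: a 190 mm screwdriver lying on the bench; origin at the middle of its length, on its underside; it lies along its x.
- screwjar: Bystander, to be left alone: a glass screw jar standing, 50 mm across, 50 mm tall; origin at its middle, on its underside.
- sandblock: Bystander, to be left alone: a cork sanding block, 70 x 45 x 30 mm; origin at its middle, on its underside.
- propeller: Bystander, to be left alone: a wooden model propeller lying flat, 180 mm long; origin at its middle, on its underside.
- wrench: Bystander, to be left alone: a 150 mm wrench lying on the bench; origin at the middle of its length, on its underside; it lies along its x.
Not all that is in view belongs to the job. Leave any purple look-alike of the part that bears spacer_mid alone. Leave any yellow look-alike of the part that bears disc_mid alone.

How it is judged:
On the way, in this order (a step that is already met when the one before it is completed fails the run):
1. the hub lies flat in the pocket, boss up, let go (horizontal distance between hub_mid and pocket below 0.005 m and z of hub_mid in the frame of pocket between 0.018 and 0.024 m and angle between hub_mid's own z axis and vertical below 0.08 rad and contact force between the fingers and hub below 0.1 N), for 0.2 s.
2. the spacer ring lies flat on the hub's flange, let go (horizontal distance between hub_mid and pocket below 0.005 m and z of hub_mid in the frame of pocket between 0.018 and 0.024 m and angle between each of hub_mid, spacer_mid's own z axis and vertical below 0.08 rad and horizontal distance between spacer_mid and pocket below 0.007 m and z of spacer_mid in the frame of pocket between 0.017 and 0.023 m and contact force between the fingers and spacer below 0.1 N), for 0.2 s.
3. the disc lies flat on the spacer, let go (horizontal distance between hub_mid and pocket below 0.005 m and z of hub_mid in the frame of pocket between 0.018 and 0.024 m and angle between each of hub_mid, spacer_mid, disc_mid's own z axis and vertical below 0.08 rad and horizontal distance between each of spacer_mid, disc_mid and pocket below 0.007 m and z of spacer_mid in the frame of pocket between 0.017 and 0.023 m and z of disc_mid in the frame of pocket between 0.03 and 0.036 m and contact force between the fingers and disc below 0.1 N), for 0.2 s.
4. the fingers hold the hood at 45 degrees (value of joint hood between 0.685 and 0.885 rad and velocity of joint hood between -0.08 and 0.08 rad/s and contact force between the fingers and hood above 0.3 N and contact force between hood and hub below 0.1 N and contact force between hood and spacer below 0.1 N and contact force between hood and disc below 0.1 N), for 0.2 s.
At the end, for the whole second after the job is handed in: Hub, spacer and disc stacked in the pocket within 5, 7 and 7 mm of its centre, 3 mm of their heights and 0.08 rad of level, untouched by the fingers; the fingers hold the hood at 0.785 rad (45 degrees) within 0.1 rad, slower than 0.08 rad/s, not resting on the wheel parts (all of step 3 and all of step 4 and contact force between the fingers and hub below 0.1 N and contact force between the fingers and spacer below 0.1 N); the arm keeps its last pose, push and grip.
It fails at once if the hood falls shut (below 0.35 rad) (value of joint hood below 0.35 rad).
It fails at once if a bystander is moved by more than 30 mm (distance of any of wheel, glue, screwdriver, screwjar, sandblock, propeller, wrench from where it was at the start of the episode above 0.03 m).
It also fails if it takes over 72 s, if anything falls off the work surface, if the arm or the gripper's body presses on something with over 40 N, if the wrist force passes 120 N, or if a joint passes its speed limit or range.

### The arm

A 6-joint arm with a two-finger parallel gripper is mounted at the origin on the work surface. World frame = base frame: x ahead of the robot, y to its left, z up, the work surface at z = 0. Lengths are in m, angles in rad, forces in N, time in s.
With the tool pointing down it reaches from about 0.4 to 0.825 m from the base axis. Payload 7 kg.
Tool frame: the origin (TCP) lies at the very end of the fingers, on their centre line; the grasp point (between the pads) lies 19 mm behind it; z points along the fingers, y is the direction in which the jaws open and shut (so a half turn about z gives the same grasp; the last joint's range is limited). The gripper opens to 85 mm and grips with 20 to 120 N. Pads are 22 mm wide; open, the fingers measure 114 mm over their backs; the gripper's body (76 mm by 85 mm) begins 54 mm behind the grasp point. The pads swing forward as they close: fully open they stand 13 mm farther back than shut.
Start: joints at [1.414, 0.359, 0.012, 0, -1.224, -0.288], TCP at [0.29, 0.609, 0.196] pointing down, gripper open.
Joint ranges: [-3.07, 3.07], [-1.43, 2.12], [-1.02, 1.25], [-3.03, 1.67], [-3.05, -0], [-3.03, 3.03]. Speed limits (rad/s): [2.39, 2.39, 3.01, 3.14, 3.14, 3.14].

### API

Orientations are given as a unit quaternion [w, x, y, z].
In Python, from workcell import ctrl gives the robot as it stands. The module is installed in compiled form; this text tells all that it offers.
- The arm moves only by the shell command python3 -m inch 'ROWS' [FORCE]. ROWS is JSON, a list of rows, each a list of 3 entries, a list of its own where there are three numbers: the opening, from 0 (shut) to 1 (fully open), then the shift along the tool's x, y, z in mm, then the turn about the tool's z in degrees. In form: [[grip, [dx, dy, dz], roll], ...]. A call has 1 to 10 rows; each row is the pose to reach, as a shift and turn from the pose commanded when the call began, along the tool's axes at that moment; what a row does not reach only later rows make up. A row lasts 1/10 s, in which the tool goes at most 50 mm and 8.59 degrees, less where a joint would pass 70% of its speed; a pose out of reach is approached as far as the arm can. A call with a gripper value outside its range is refused whole. The fingers move at their own pace and stop on an object; FORCE is the grip in N (left out, the last holds). Time passes only in rows, so rows that repeat a pose let the fingers close. It gives the time, the measured TCP pose, the force and the opening at its end, in the units of the state.
- ctrl.get_state(): the state, without advancing time (a new reading comes with each control period).
- ctrl.capture(name): name is "side" or "top"; returns a dict with "pixels" (384x512x3 uint8, red, green, blue), "range_z" (384x512 float32, m along the optical axis (not along the pixel's ray), 0 where there is no reading), "fov_y" (degrees; the focal length in pixels is half the picture's height over the tangent of half this angle, whatever the lens; pixels are square), "cx", "cy" (the principal point, pixels), "dist_coeffs" ([k1, k2, p1, p2, k3] as OpenCV has them; the pictures are not rectified), "R" (3x3) and "t" (3): a world point X has camera coordinates R X + t. Camera axes: x right, y down, z forward; pixel columns grow to the right and rows downward; lengths in m; the calibration is good to about 2 mm. A picture is of the moment at which its call begins.
- ctrl.job_done(): hands the job in, once; it reports no verdict.
The state is a dict: "time": time; "joints": joint angles; "qvel": joint speeds; "effort": joint torques, N m; "ee_pos": TCP position; "ee_rot": TCP orientation; "wrist_force": force on the tool from outside, world axes, zero at the start; "wrist_torque": the same for the moment, N m; "grip_width": opening from 0.0 (shut) to 1.0 (fully open).
Only numpy, scipy, OpenCV 4.12 (cv2) and the standard library are available. Lean on these libraries where they do the work, as an engineer would, in place of code of your own. Each camera call takes 0.05 s, during which the arm holds its last target.

## Working session

There is one attempt and no reset: what is moved stays moved. The work goes in short steps, Python scripts to look and compute and a shell command to move; the robot and the scene stay as the last step left them, time stands still between calls to the robot, and variables do not carry over. Pictures are saved under pics/ and viewed, and the job is handed in when it is done.

```bash
mkdir -p pics
cat > h.py <<'E'
import numpy as np, cv2
from workcell import ctrl
def cap(n,fn=None):
    c=ctrl.capture(n)
    if fn: cv2.imwrite('pics/'+fn,c['pixels'][:,:,::-1])
    return c
def K(c):
    f=192/np.tan(np.radians(c['fov_y'])/2)
    return np.array([[f,0,c['cx']],[0,f,c['cy']],[0,0,1]])
def ray(c,uv):
    p=cv2.undistortPoints(np.array(uv,float).reshape(-1,1,2),K(c),np.array(c['dist_coeffs'])).reshape(-1,2)
    return np.c_[p,np.ones(len(p))]
def atz(c,uv,z):
    R=np.array(c['R']);t=np.array(c['t']);d=ray(c,uv)@R; o=-R.T@t
    return o+d*((z-o[2])/d[:,2])[:,None]
def atd(c,uv):
    R=np.array(c['R']);t=np.array(c['t']);d=ray(c,uv)
    uv=np.array(uv,float).reshape(-1,2).round().astype(int)
    z=c['range_z'][uv[:,1],uv[:,0]]
    return (d*z[:,None]-t)@R
def proj(c,X):
    return cv2.projectPoints(np.array(X,float).reshape(-1,3),cv2.Rodrigues(np.array(c['R']))[0],np.array(c['t']),K(c),np.array(c['dist_coeffs']))[0].reshape(-1,2)
def crop(c,x0,y0,x1,y1,s,fn):
    cv2.imwrite('pics/'+fn,cv2.resize(c['pixels'][y0:y1,x0:x1,::-1],None,fx=s,fy=s,interpolation=cv2.INTER_CUBIC))
E
python3 - <<'E'
from h import *
import pickle
for n in('top','side'):
    c=cap(n,n+'0.png'); pickle.dump(c,open(n+'0.pkl','wb'))
    R=np.array(c['R']);print(n,-R.T@np.array(c['t']),R[2])
print(ctrl.get_state())
E
```

```text
top [ 0.46170139 -0.10636927  1.05661145] [ 0.07897716  0.02411648 -0.99658467]
side [ 0.073997   -0.61156877  0.81753707] [ 0.45987686  0.5165463  -0.72228332]
{'time': 0.1, 'joints': array([ 1.41408687e+00,  3.59330884e-01,  1.11790447e-02, -2.80483999e-04,
       -1.22413408e+00, -2.88058007e-01]), 'qvel': array([ 0.00045386, -0.00132846,  0.00323167,  0.00215193, -0.00067116,
        0.00035157]), 'effort': array([-1.91485713e-03, -5.84765804e+01,  2.94110173e+01,  6.95464700e+00,
       -3.11257325e-03,  1.75388749e-05]), 'ee_pos': array([0.29027442, 0.60886822, 0.19476482]), 'ee_rot': array([ 7.51843477e-04,  9.75363666e-01, -2.20601785e-01, -8.27007514e-05]), 'wrist_force': array([-0.0633453 , -0.00338807,  0.13944421]), 'wrist_torque': array([-0.01735953,  0.01769568, -0.0309668 ]), 'grip_width': 0.9992592553113694}
```

View pics/top0.png

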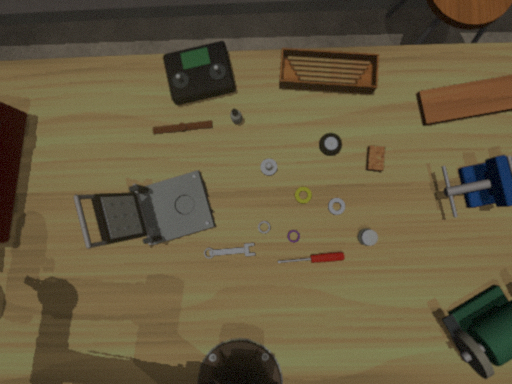

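View pics/side0.png

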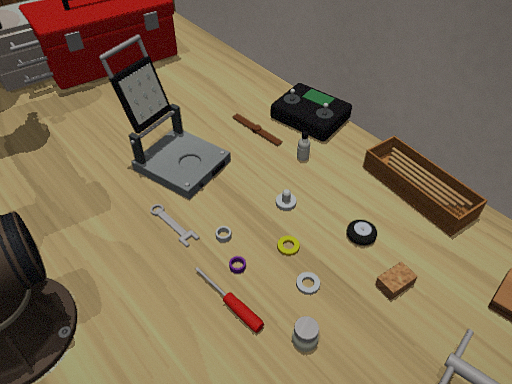

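Run:
```python
from h import *
import pickle
t=pickle.load(open('top0.pkl','rb'));s=pickle.load(open('side0.pkl','rb'))
crop(t,240,140,360,260,6,'ct.png');crop(s,200,170,330,300,5,'cs.png');crop(t,70,160,220,260,5,'cj.png')
crop(s,100,30,240,200,4,'cjs.png')
for n,uv in dict(hub=(269,167),spc=(264,227),disc=(337,206),pocket=(184,204)).items(): print(n,atd(t,[uv]),atz(t,[uv],.0))
```

```text
hub [[ 0.60869917 -0.09926234  0.04455651]] [[ 0.61517086 -0.09894945  0.        ]]
spc [[ 0.43815158 -0.07979267 -0.00079904]] [[ 0.43816938 -0.07981275  0.        ]]
disc [[ 0.4943871  -0.2955756  -0.00074403]] [[ 0.4943641  -0.29544246  0.        ]]
pocket [[0.51050641 0.150473   0.02226128]] [[0.5115568  0.15600076 0.        ]]
```

View pics/ct.png

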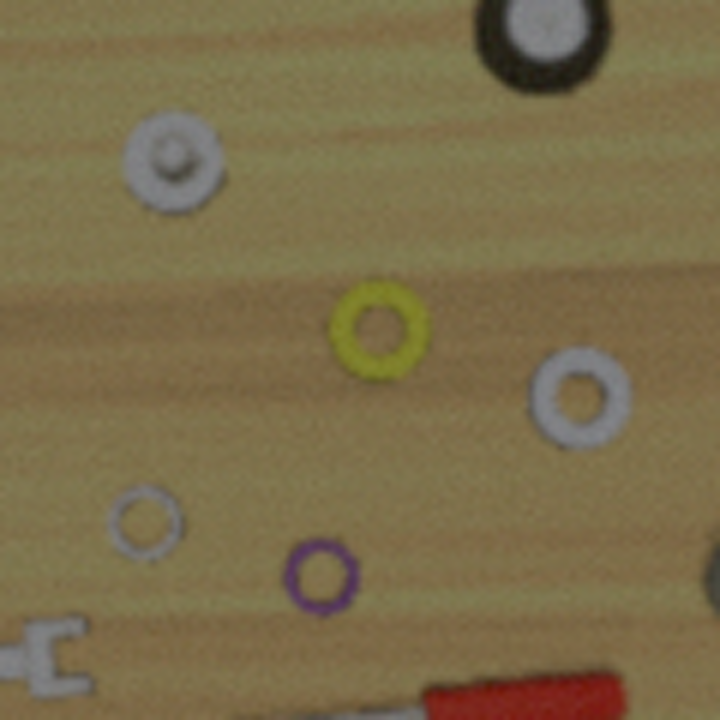

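View pics/cs.png

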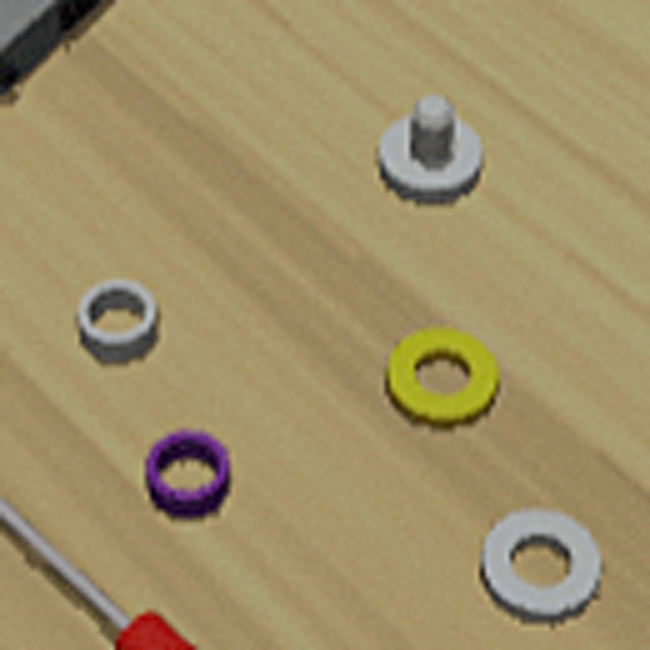

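View pics/cj.png

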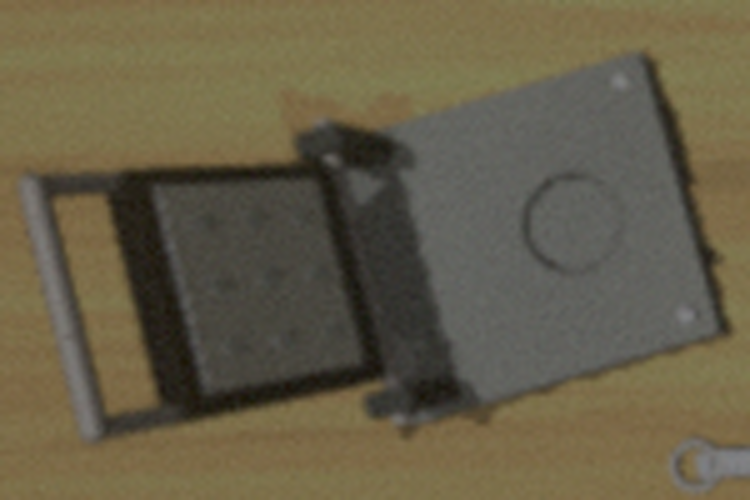

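View pics/cjs.png

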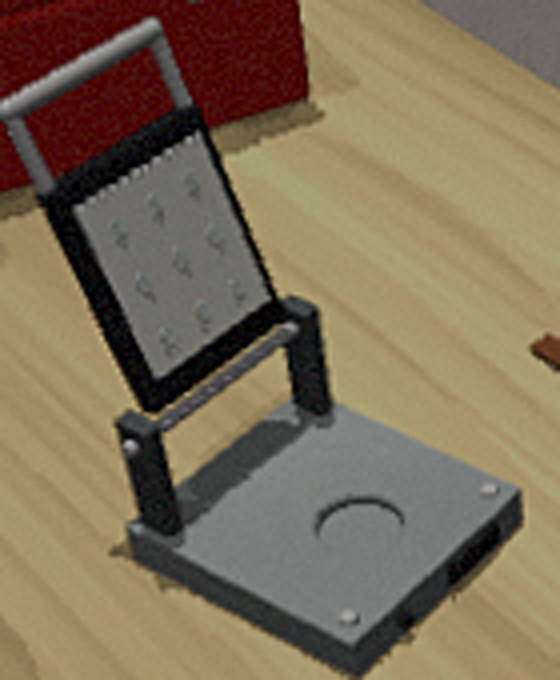

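```bash
cat >> h.py <<'E'
def ortho(c,x,y,z,half=0.05,mm=0.0005):
    n=int(2*half/mm)
    # image: up=+x, left=+y
    r,q=np.mgrid[0:n,0:n]
    X=np.stack([x+half-(r+.5)*mm,y+half-(q+.5)*mm,np.full(r.shape,z)],-1).reshape(-1,3)
    p=proj(c,X).astype(np.float32).reshape(n,n,2)
    return cv2.remap(c['pixels'][:,:,::-1].copy(),p[...,0],p[...,1],cv2.INTER_CUBIC)
E
python3 - <<'E'
from h import *
import pickle
t=pickle.load(open('top0.pkl','rb'));s=pickle.load(open('side0.pkl','rb'))
P=dict(hubf=(.614,-.099,.012),hubtop=(.609,-.099,.042),spc=(.437,-.08,.016),disc=(.494,-.295,.010),pocket=(.5105,.1505,.030))
rows=[]
for c in (t,s):
    r=[]
    for k,(x,y,z) in P.items():
        im=ortho(c,x,y,z,.05,.0005); im=cv2.convertScaleAbs(im,alpha=1.6 if c is t else 1.2)
        im=im[20:180,20:180]
        cv2.line(im,(80,0),(80,160),(0,255,0),1);cv2.line(im,(0,80),(160,80),(0,255,0),1)
        d={'hubf':50,'hubtop':20,'spc':36,'disc':50,'pocket':55}[k]
        cv2.circle(im,(80,80),d,(0,0,255),1)
        r.append(im)
    rows.append(np.hstack(r))
cv2.imwrite('pics/o0.png',np.vstack(rows))
E
```

```text
(no output)
```

View pics/o0.png

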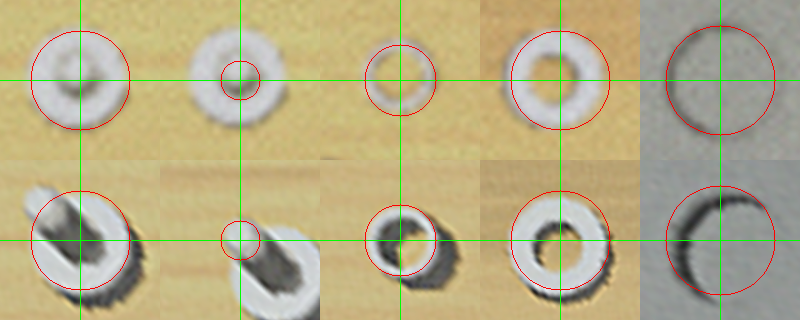

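```bash
cat > fit.py <<'E'
from h import *
from scipy.optimize import minimize
def fitc(c,x,y,z,R,rin=None,sign=1,span=6):
    """maximise radial gradient (bright inside = sign 1) at R (minus at rin)"""
    im=cv2.GaussianBlur(ortho(c,x,y,z,.06,.0005).astype(np.float32).mean(2),(0,0),1.5)
    a=np.linspace(0,2*np.pi,180,endpoint=False)
    def smp(cx,cy,r): return cv2.remap(im,(cx+r*np.cos(a)).astype(np.float32)[None],(cy+r*np.sin(a)).astype(np.float32)[None],cv2.INTER_LINEAR)[0]
    def cost(p):
        d=smp(*p,2*R-3)-smp(*p,2*R+3); v=np.clip(sign*d,-20,40).sum() if sign else np.clip(np.abs(d),0,30).sum()
        if rin: v+=np.clip(smp(*p,2*rin+3)-smp(*p,2*rin-3),-20,40).sum()
        return -v
    g=[(cost((119.5+i,119.5+j)),i,j) for i in np.arange(-2*span,2*span+1) for j in np.arange(-2*span,2*span+1)]
    _,i,j=min(g)
    r=minimize(cost,(119.5+i,119.5+j),method='Nelder-Mead')
    return np.array([x-(r.x[1]-119.5)*.0005, y-(r.x[0]-119.5)*.0005]),r.fun
E
python3 - <<'E'
from fit import *
import pickle
t=pickle.load(open('top0.pkl','rb'));s=pickle.load(open('side0.pkl','rb'))
for k,a in dict(hubf=(.614,-.099,.012,25),hubtop=(.609,-.099,.042,8.5),spc=(.437,-.08,.016,18,13),disc=(.494,-.295,.010,25,12.5),pocket=(.5105,.1505,.030,27.5,None,0)).items():
    for n,c in (('t',t),('s',s)):
        p,f=fitc(c,*a); print(k,n,p.round(4),f.round())
# jig plate edges / posts
for n,c in (('t',t),('s',s)):
    im=ortho(c,.51,.20,.030,.15,.0005); im=cv2.convertScaleAbs(im,alpha=1.8 if n=='t' else 1.2)
    cv2.imwrite(f'pics/oj{n}.png',im)
    im=ortho(c,.51,.20,.0,.18,.0006)
E
```

```text
hubf t [ 0.6162 -0.0969] -2484.0
hubf s [ 0.6124 -0.0983] -4581.0
hubtop t [ 0.6142 -0.0971] -1170.0
hubtop s [ 0.6092 -0.1021] -3168.0
spc t [ 0.4392 -0.0785] -3788.0
spc s [ 0.436  -0.0808] -11973.0
disc t [ 0.4948 -0.2928] -6292.0
disc s [ 0.4907 -0.2939] -12233.0
pocket t [0.5103 0.1514] -1859.0
pocket s [0.5074 0.1453] -3138.0
```

View pics/ojt.png

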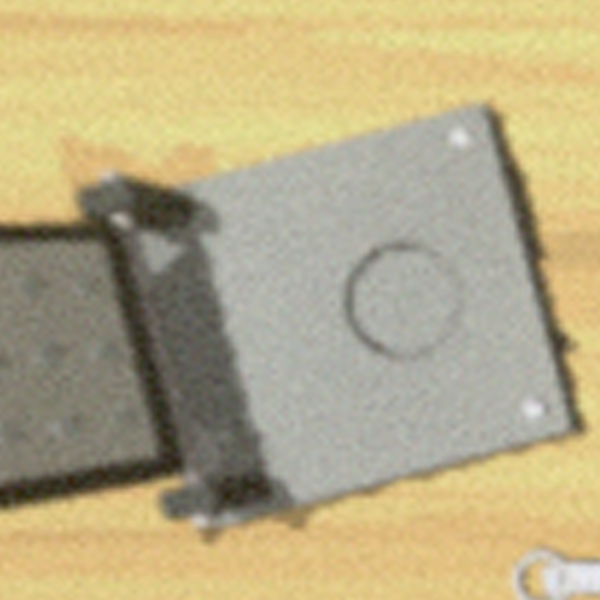

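View pics/ojs.png

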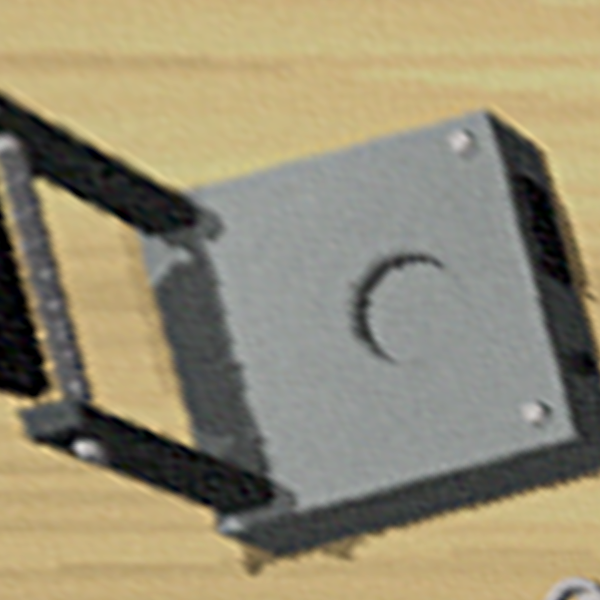

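```bash
cat > go.py <<'E'
import sys
from h import *
from scipy.spatial.transform import Rotation as Ro
# go.py x y z [yaw of tool x, deg] -> shift mm and roll deg
s=ctrl.get_state(); q=s['ee_rot']; R=Ro.from_quat([q[1],q[2],q[3],q[0]]).as_matrix(); p=s['ee_pos']
a=[float(v) for v in sys.argv[1:]]
yaw=np.degrees(np.arctan2(R[1,0],R[0,0]))
print('t',round(s['time'],2),'pos',p.round(4),'yaw',yaw.round(2),'tilt',np.degrees(np.arccos(-R[2,2])).round(2),'F',s['wrist_force'].round(1),'grip',round(s['grip_width'],3),'j',s['joints'].round(2))
if len(a)>=3: print('shift',((np.array(a[:3])-p)@R*1000).round(1))
if len(a)>3: print('roll',-(round((a[3]-yaw+180)%360-180,2)))
E
python3 go.py .614 -.098 .38 -25
```

```text
t 0.1 pos [0.2903 0.6089 0.1948] yaw -25.49 tilt 0.09 F [-0.1 -0.   0.1] grip 0.999 j [ 1.41  0.36  0.01 -0.   -1.22 -0.29]
shift [ 596.4  499.  -184.4]
roll -0.49
```

```bash
python3 -m inch '[[1,[0,0,-50],0],[1,[0,0,-100],0],[1,[0,0,-150],0],[1,[0,0,-185],0],[1,[0,0,-185],0],[1,[0,0,-185],0]]'; python3 go.py .614 -.098 .38 15.5
```

```text
time: 0.7
ee_pos: [0.2903, 0.6095, 0.381]
ee_rot: [-0.001, 0.975, -0.221, -0.0]
wrist_force: [0.0, 0.3, -1.7]
grip_width: 1.002
t 0.7 pos [0.2903 0.6095 0.381 ] yaw -25.48 tilt 0.07 F [ 0.   0.3 -1.7] grip 1.002 j [ 1.41  0.31  0.35 -0.   -1.61 -0.29]
shift [5.966e+02 4.993e+02 1.000e-01]
roll -40.98
```

```bash
python3 -m inch '[[1,[596,499,0],-41],[1,[596,499,0],-41],[1,[596,499,0],-41],[1,[596,499,0],-41],[1,[596,499,0],-41],[1,[596,499,0],-41],[1,[596,499,0],-41],[1,[596,499,0],-41],[1,[596,499,0],-41],[1,[596,499,0],-41]]'; python3 go.py .614 -.098 .38 15.5
```

```text
time: 1.7
ee_pos: [0.4981, 0.1524, 0.3791]
ee_rot: [0.0, 0.991, 0.135, -0.001]
wrist_force: [0.9, 1.2, -0.7]
grip_width: 0.999
t 1.7 pos [0.4981 0.1524 0.3791] yaw 15.54 tilt 0.14 F [ 0.9  1.2 -0.7] grip 0.999 j [ 0.67  0.04  0.01 -0.   -1.55  1.17]
shift [ 44.6 272.3  -0.9]
roll 0.04
```

```bash
python3 -m inch '[[1,[45,272,0],0],[1,[45,272,0],0],[1,[45,272,0],0],[1,[45,272,0],0],[1,[45,272,50],0],[1,[45,272,100],0],[1,[45,272,150],0],[1,[45,272,200],0],[1,[45,272,250],0],[1,[45,272,270],0]]';python3 -m inch '[[1,[0,0,0],0],[1,[0,0,0],0],[1,[0,0,0],0]]'; python3 go.py .614 -.098 .10 15.5
python3 - <<'E'
from h import *
t=cap('top');s=cap('side')
crop(t,200,110,340,215,5,'a1t.png');crop(s,220,90,370,240,4,'a1s.png')
E
```

```text
time: 2.7
ee_pos: [0.6125, -0.0959, 0.1068]
ee_rot: [-0.0, 0.991, 0.135, -0.002]
wrist_force: [1.1, -0.0, 0.5]
grip_width: 1.001
time: 3.0
ee_pos: [0.6162, -0.0954, 0.1132]
ee_rot: [0.0, 0.991, 0.135, 0.002]
wrist_force: [-0.6, -0.4, 1.2]
grip_width: 0.999
t 3.0 pos [ 0.6162 -0.0954  0.1132] yaw 15.55 tilt 0.19 F [-0.6 -0.4  1.2] grip 0.999 j [ 0.16  0.34 -0.22  0.   -1.01  1.68]
shift [-2.9  1.9 13.2]
roll 0.05
```

View pics/a1s.png

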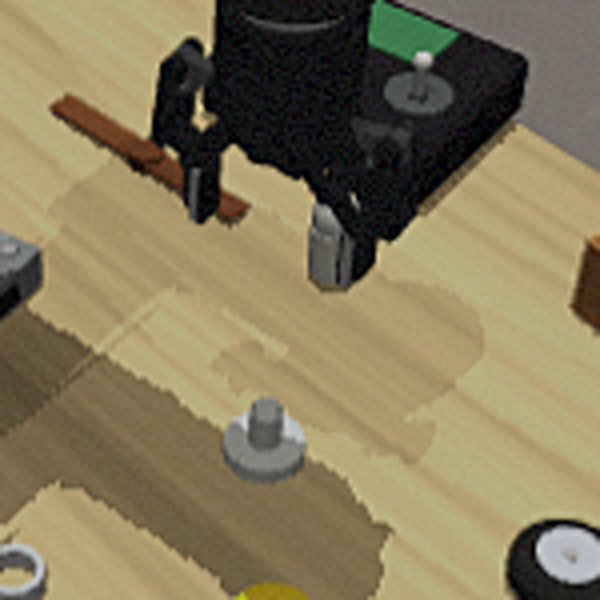

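View pics/a1t.png

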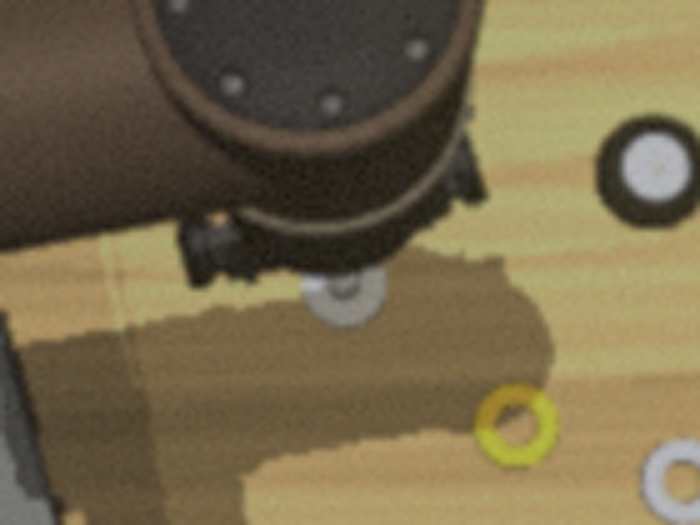

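```bash
python3 - <<'E'
from h import *
import pickle
s=pickle.load(open('side0.pkl','rb'))
p=np.array([.6162,-.0954,.1132]);y=np.radians(15.55-90);d=np.array([np.cos(y),np.sin(y),0]);x=np.array([-d[1],d[0],0])
for sg in (1,-1):
  for w in (-.011,.011):
    print(sg,w,((proj(s,p+sg*.0425*d+w*x+[0,0,.013])-[220,90])*4).round(0))
E
python3 - <<'E'
from h import *
s=cap('side');crop(s,250,130,320,172,10,'a2s.png')
E
```

```text
1 -0.011 [[331. 333.]]
1 0.011 [[351. 310.]]
-1 -0.011 [[199. 274.]]
-1 0.011 [[220. 253.]]
```

View pics/a2s.png

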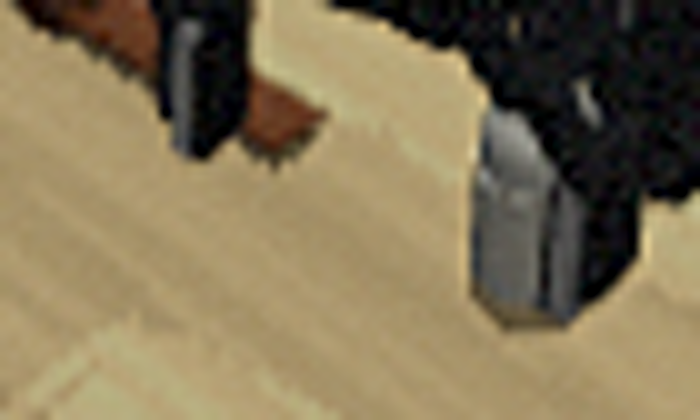

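```bash
python3 go.py
python3 - <<'E'
from h import *
s=cap('side')
for uv in [(299,155),(302,158),(303,160),(303,161),(305,158),(268.5,142),(269,144),(270,145),(286,190),(286,200)]:
    print(uv,atd(s,[uv]).round(4))
E
python3 go.py
```

```text
t 3.15 pos [ 0.616  -0.0952  0.1132] yaw 15.53 tilt 0.23 F [ 0.3 -0.   0.8] grip 1.002 j [ 0.16  0.33 -0.22  0.   -1.01  1.68]
(299, 155) [[ 0.7427 -0.0105  0.0187]]
(302, 158) [[ 0.748  -0.0173  0.0097]]
(303, 160) [[ 7.522e-01 -1.780e-02  3.000e-04]]
(303, 161) [[ 0.7504 -0.0197 -0.0008]]
(305, 158) [[ 0.6166 -0.1415  0.1729]]
(268.5, 142) [[ 0.5909 -0.0552  0.1752]]
(269, 144) [[ 0.5903 -0.0575  0.1714]]
(270, 145) [[ 0.5948 -0.0561  0.1651]]
(286, 190) [[ 0.6136 -0.0962  0.0417]]
(286, 200) [[ 0.6062 -0.1057  0.0199]]
t 3.2 pos [ 0.6156 -0.0953  0.1128] yaw 15.53 tilt 0.2 F [-0.4 -0.9 -0.7] grip 1.001 j [ 0.16  0.34 -0.22  0.   -1.01  1.68]
```

Run:
```python
from h import *
s=cap('side')
v,u=np.mgrid[110:185,250:330]
uv=np.c_[u.ravel(),v.ravel()]
X=atd(s,uv); z=s['range_z'][uv[:,1],uv[:,0]]
m=(z>0)&(abs(X[:,0]-.615)<.08)&(abs(X[:,1]+.095)<.09)&(X[:,2]>.08)&(X[:,2]<.25)
o=np.argsort(X[m][:,2])[:40]
print(np.c_[uv[m][o],X[m][o].round(3)])
r=s['range_z'][110:185,250:330]
im=cv2.applyColorMap(cv2.convertScaleAbs((r-.6)*400),cv2.COLORMAP_JET)
a=np.vstack([s['pixels'][110:185,250:330,::-1],im])
cv2.imwrite('pics/d.png',cv2.resize(a,None,fx=4,fy=4,interpolation=0))
print((r==0).sum())
```

```text
[[ 3.08e+02  1.60e+02  6.25e-01 -1.43e-01  1.63e-01]
 [ 3.07e+02  1.61e+02  6.21e-01 -1.44e-01  1.63e-01]
 [ 3.04e+02  1.61e+02  6.16e-01 -1.40e-01  1.64e-01]
 [ 2.74e+02  1.41e+02  6.11e-01 -5.10e-02  1.64e-01]
 [ 2.71e+02  1.44e+02  5.99e-01 -5.50e-02  1.65e-01]
 [ 2.70e+02  1.45e+02  5.95e-01 -5.60e-02  1.65e-01]
 [ 3.04e+02  1.60e+02  6.17e-01 -1.39e-01  1.65e-01]
 [ 2.72e+02  1.43e+02  6.02e-01 -5.40e-02  1.66e-01]
 [ 2.72e+02  1.42e+02  6.04e-01 -5.20e-02  1.66e-01]
 [ 2.68e+02  1.45e+02  5.91e-01 -5.40e-02  1.66e-01]
 [ 2.70e+02  1.44e+02  5.96e-01 -5.50e-02  1.67e-01]
 [ 2.69e+02  1.45e+02  5.92e-01 -5.60e-02  1.67e-01]
 [ 3.07e+02  1.60e+02  6.21e-01 -1.44e-01  1.67e-01]
 [ 2.68e+02  1.44e+02  5.92e-01 -5.20e-02  1.67e-01]
 [ 2.73e+02  1.42e+02  6.05e-01 -5.40e-02  1.67e-01]
 [ 3.06e+02  1.61e+02  6.17e-01 -1.45e-01  1.67e-01]
 [ 2.74e+02  1.40e+02  6.11e-01 -5.20e-02  1.68e-01]
 [ 2.70e+02  1.43e+02  5.97e-01 -5.40e-02  1.68e-01]
 [ 2.67e+02  1.43e+02  5.91e-01 -5.00e-02  1.69e-01]
 [ 3.05e+02  1.60e+02  6.16e-01 -1.43e-01  1.69e-01]
 [ 2.67e+02  1.44e+02  5.89e-01 -5.30e-0
[... 323 characters left out ...]
70e-01]
 [ 2.66e+02  1.41e+02  5.93e-01 -4.50e-02  1.70e-01]
 [ 2.72e+02  1.41e+02  6.03e-01 -5.30e-02  1.70e-01]
 [ 3.05e+02  1.59e+02  6.17e-01 -1.42e-01  1.70e-01]
 [ 3.08e+02  1.59e+02  6.21e-01 -1.46e-01  1.70e-01]
 [ 3.06e+02  1.60e+02  6.16e-01 -1.45e-01  1.70e-01]
 [ 3.10e+02  1.59e+02  6.24e-01 -1.49e-01  1.70e-01]
 [ 2.71e+02  1.42e+02  5.99e-01 -5.50e-02  1.70e-01]
 [ 2.73e+02  1.40e+02  6.07e-01 -5.20e-02  1.70e-01]
 [ 2.69e+02  1.43e+02  5.93e-01 -5.50e-02  1.71e-01]
 [ 2.68e+02  1.43e+02  5.91e-01 -5.40e-02  1.72e-01]
 [ 2.66e+02  1.40e+02  5.94e-01 -4.30e-02  1.72e-01]
 [ 3.04e+02  1.59e+02  6.14e-01 -1.41e-01  1.72e-01]
 [ 3.09e+02  1.60e+02  6.20e-01 -1.50e-01  1.72e-01]]
31
```

View pics/d.png

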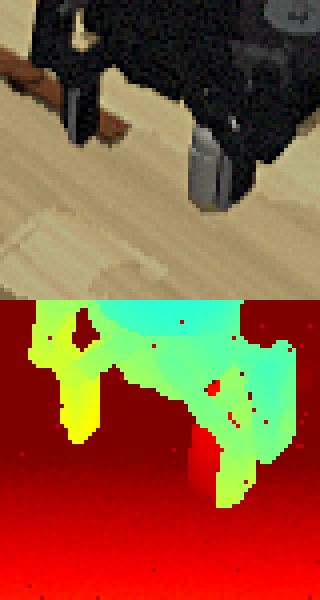

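```bash
python3 -m inch '[[0,[0,0,0],0],[0,[0,0,0],0],[0,[0,0,0],0],[0,[0,0,0],0],[0,[0,0,0],0],[0,[0,0,0],0],[0,[0,0,0],0],[0,[0,0,0],0]]'; python3 go.py
python3 - <<'E'
from h import *
s=cap('side'); crop(s,230,90,330,215,5,'a3s.png')
print((proj(s,[[.616,-.0953,.113],[.616,-.0953,.163]])-[230,90])*5)
v,u=np.mgrid[110:185,250:330]
uv=np.c_[u.ravel(),v.ravel()]
X=atd(s,uv); z=s['range_z'][uv[:,1],uv[:,0]]
m=(z>0)&(abs(X[:,0]-.615)<.08)&(abs(X[:,1]+.095)<.09)&(X[:,2]>.08)&(X[:,2]<.25)
o=np.argsort(X[m][:,2])[:10]
print(np.c_[uv[m][o],X[m][o].round(3)])
E
```

```text
time: 4.05
ee_pos: [0.6145, -0.0955, 0.1106]
ee_rot: [-0.0, 0.991, 0.135, -0.0]
wrist_force: [-0.1, -0.2, 0.3]
grip_width: 0.002
t 4.05 pos [ 0.6145 -0.0955  0.1106] yaw 15.51 tilt 0.0 F [-0.1 -0.2  0.3] grip 0.002 j [ 0.16  0.34 -0.22 -0.   -1.01  1.68]
[[290.52056922 386.82638358]
 [296.76158193 302.94192766]]
[[ 2.86e+02  1.59e+02  6.03e-01 -9.90e-02  1.48e-01]
 [ 2.89e+02  1.59e+02  6.08e-01 -1.04e-01  1.49e-01]
 [ 2.89e+02  1.58e+02  6.09e-01 -1.02e-01  1.50e-01]
 [ 2.88e+02  1.59e+02  6.05e-01 -1.03e-01  1.50e-01]
 [ 2.83e+02  1.57e+02  6.01e-01 -9.20e-02  1.50e-01]
 [ 2.85e+02  1.58e+02  6.02e-01 -9.70e-02  1.51e-01]
 [ 2.86e+02  1.58e+02  6.03e-01 -9.90e-02  1.51e-01]
 [ 2.92e+02  1.57e+02  6.15e-01 -1.05e-01  1.52e-01]
 [ 2.87e+02  1.59e+02  6.02e-01 -1.03e-01  1.52e-01]
 [ 2.89e+02  1.57e+02  6.10e-01 -1.02e-01  1.52e-01]]
```

View pics/a3s.png

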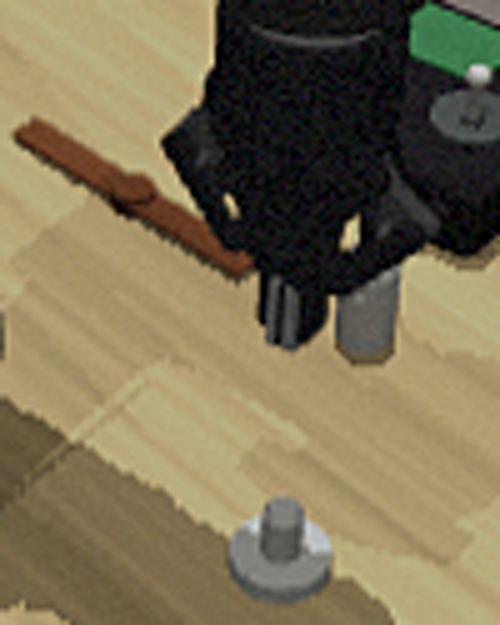

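```bash
python3 -m inch '[[1,[0,0,0],0],[1,[0,2,0],0],[1,[0,2,0],0],[1,[0,2,0],0],[1,[0,2,0],0],[1,[0,2,0],0],[1,[0,2,20],0],[1,[0,2,40],0],[1,[0,2,60],0],[1,[0,2,60],0]]'; python3 -m inch '[[1,[0,0,0],0],[1,[0,0,0],0]]'; python3 go.py .6143 -.0976 .015
python3 - <<'E'
from h import *
s=cap('side'); crop(s,230,110,350,230,5,'a4s.png')
E
```

```text
time: 5.1
ee_pos: [0.6129, -0.0975, 0.0479]
ee_rot: [-0.0, 0.991, 0.135, -0.002]
wrist_force: [0.5, -0.6, -0.5]
grip_width: 1.007
time: 5.3
ee_pos: [0.6159, -0.0974, 0.0518]
ee_rot: [0.0, 0.991, 0.135, 0.001]
wrist_force: [0.4, 0.1, 0.2]
grip_width: 0.999
t 5.3 pos [ 0.6159 -0.0974  0.0518] yaw 15.53 tilt 0.1 F [0.4 0.1 0.2] grip 0.999 j [ 0.16  0.4  -0.29  0.   -0.89  1.69]
shift [-1.7 -0.2 36.8]
```

View pics/a4s.png

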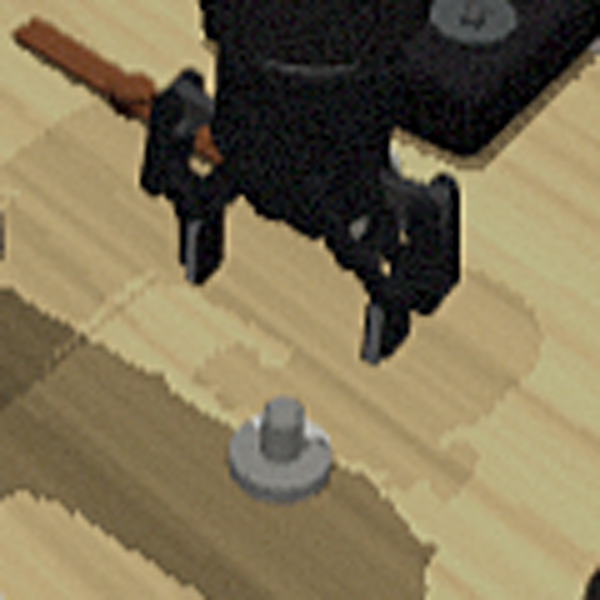

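Run:
```python
from h import *
s=cap('side')
p=np.array([.6155,-.0974,0]);y=np.radians(15.5-90);d=np.array([np.cos(y),np.sin(y),0])
for z in (.05,.065,.08,.09,.1,.11,.12):
  print(z,[(proj(s,p+sg*.0425*d+[0,0,z])).round(1).tolist() for sg in(-1,1)])
```

```text
0.05 [[[271.8, 180.3]], [[302.9, 194.9]]]
0.065 [[[272.0, 175.8]], [[303.4, 190.4]]]
0.08 [[[272.2, 171.2]], [[303.9, 185.8]]]
0.09 [[[272.3, 168.1]], [[304.3, 182.7]]]
0.1 [[[272.4, 164.9]], [[304.6, 179.5]]]
0.11 [[[272.6, 161.7]], [[305.0, 176.3]]]
0.12 [[[272.7, 158.5]], [[305.4, 173.1]]]
```

```bash
python3 -m inch '[[1,[0,0,15],0],[1,[0,0,30],0],[1,[0,0,30],0],[1,[0,0,30],0]]'; python3 go.py .6143 -.0976 .015
python3 - <<'E'
from h import *
s=cap('side'); crop(s,230,110,350,230,5,'a5s.png')
t=cap('top'); crop(t,210,110,330,210,6,'a5t.png')
E
```

```text
time: 5.8
ee_pos: [0.6154, -0.0974, 0.0213]
ee_rot: [0.0, 0.991, 0.135, 0.0]
wrist_force: [-0.2, -0.5, 0.8]
grip_width: 0.998
t 5.8 pos [ 0.6154 -0.0974  0.0213] yaw 15.53 tilt 0.03 F [-0.2 -0.5  0.8] grip 0.998 j [ 0.16  0.43 -0.31  0.   -0.82  1.69]
shift [-1.1 -0.2  6.3]
```

View pics/a5s.png

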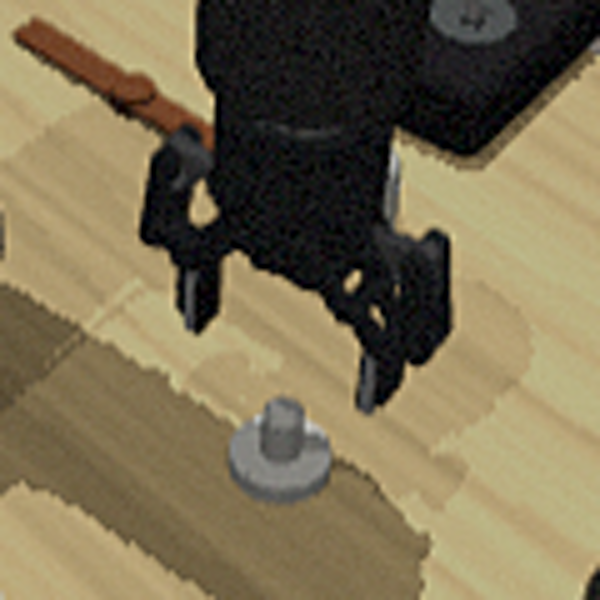

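View pics/a5t.png

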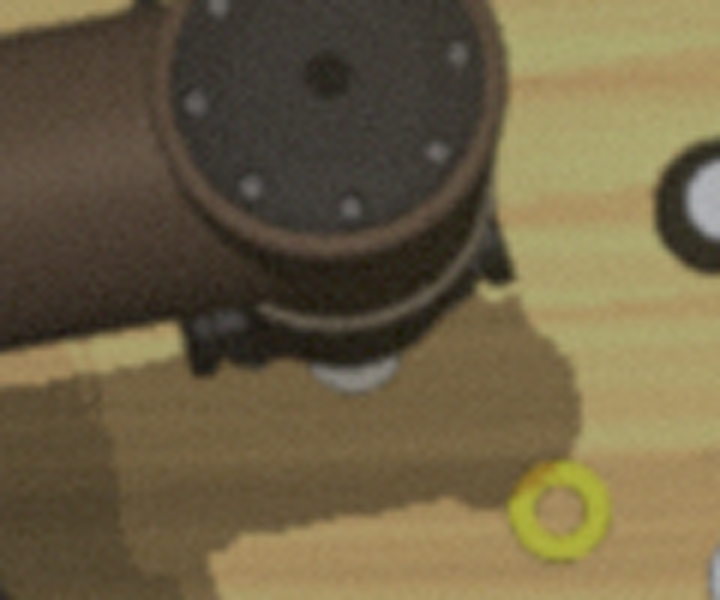

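Run:
```python
from h import *
t=cap('top')
for z in (.0,.05,.1,.15,.2,.25,.3,.35): print(z,proj(t,[[.6155,-.0974,z]]).round(1), atz(t,[(264.5,122.5)],z).round(3),atz(t,[(268,159.6)],z).round(3))
for uv in [(264,122),(264,110),(264,135),(255,120),(274,120),(243,167),(244,169),(292,151)]: print(uv,atd(t,[uv]).round(3))
```

```text
0.0 [[268.5 166.9]] [[ 0.75  -0.089  0.   ]] [[ 0.637 -0.097  0.   ]]
0.05 [[268.3 164.4]] [[ 0.737 -0.09   0.05 ]] [[ 0.629 -0.097  0.05 ]]
0.1 [[268.  161.6]] [[ 0.723 -0.091  0.1  ]] [[ 0.621 -0.097  0.1  ]]
0.15 [[267.8 158.4]] [[ 0.709 -0.091  0.15 ]] [[ 0.613 -0.098  0.15 ]]
0.2 [[267.5 155. ]] [[ 0.696 -0.092  0.2  ]] [[ 0.604 -0.098  0.2  ]]
0.25 [[267.1 151.1]] [[ 0.682 -0.093  0.25 ]] [[ 0.596 -0.099  0.25 ]]
0.3 [[266.8 146.7]] [[ 0.668 -0.094  0.3  ]] [[ 0.588 -0.099  0.3  ]]
0.35 [[266.3 141.7]] [[ 0.655 -0.095  0.35 ]] [[ 0.579 -0.1    0.35 ]]
(264, 122) [[ 0.616 -0.096  0.494]]
(264, 110) [[ 0.635 -0.097  0.495]]
(264, 135) [[ 0.594 -0.096  0.497]]
(255, 120) [[ 0.62  -0.082  0.495]]
(274, 120) [[ 0.619 -0.112  0.494]]
(243, 167) [[ 0.592 -0.036  0.175]]
(244, 169) [[ 0.587 -0.038  0.17 ]]
(292, 151) [[ 0.629 -0.158  0.173]]
```

```bash
python3 -m inch '[[1,[-1,0,10],0],[1,[-1,0,20],0],[1,[-1,0,20],0],[1,[-1,0,20],0]]'; python3 go.py .6143 -.0976 -.011
python3 - <<'E'
from h import *
s=cap('side'); crop(s,230,110,350,230,5,'a6s.png')
E
```

```text
time: 6.35
ee_pos: [0.6136, -0.0978, -0.0001]
ee_rot: [0.0, 0.991, 0.135, -0.001]
wrist_force: [-0.2, -0.0, 0.5]
grip_width: 1.003
t 6.35 pos [ 6.136e-01 -9.780e-02 -1.000e-04] yaw 15.52 tilt 0.08 F [-0.2 -0.   0.5] grip 1.003 j [ 0.16  0.46 -0.33  0.   -0.78  1.69]
shift [ 0.7  0.  10.9]
```

View pics/a6s.png

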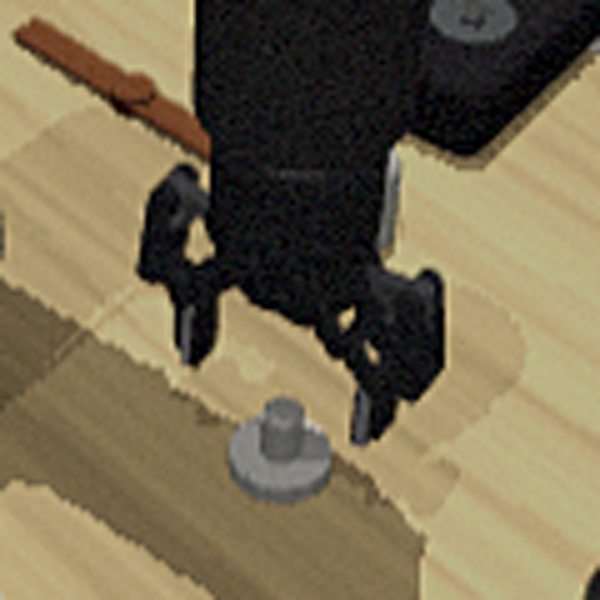

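```bash
python3 -m inch '[[1,[1,0,6],0],[1,[1,0,12],0],[1,[1,0,12],0],[1,[1,0,12],0],[0.5,[1,0,12],0],[0.5,[1,0,12],0],[0.5,[1,0,12],0]]'; python3 go.py .6143 -.0976 -.011
python3 - <<'E'
from h import *
s=cap('side'); crop(s,230,110,350,230,5,'a7s.png')
E
```

```text
time: 7.1
ee_pos: [0.6152, -0.0974, -0.0112]
ee_rot: [-0.0, 0.991, 0.135, 0.0]
wrist_force: [0.5, -0.0, 0.0]
grip_width: 0.513
t 7.1 pos [ 0.6152 -0.0974 -0.0112] yaw 15.51 tilt 0.02 F [ 0.5 -0.   0. ] grip 0.513 j [ 0.16  0.47 -0.34  0.   -0.76  1.69]
shift [-0.9 -0.  -0.2]
```

View pics/a7s.png

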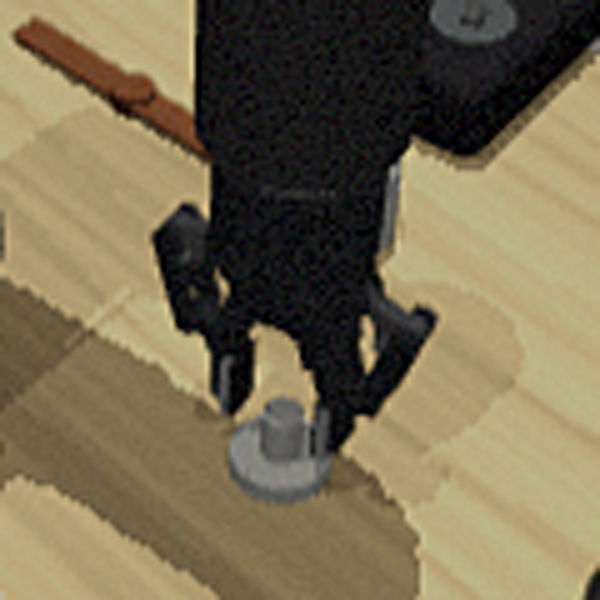

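```bash
python3 -m inch '[[0.3,[0,0,0],0],[0.1,[0,0,0],0],[0.1,[0,0,0],0],[0.1,[0,0,0],0],[0.1,[0,0,0],0],[0.1,[0,0,0],0]]' 40; python3 go.py .6143 -.0976 -.011
python3 - <<'E'
from h import *
s=cap('side'); crop(s,230,110,350,230,5,'a8s.png')
E
```

```text
time: 7.75
ee_pos: [0.6153, -0.0974, -0.0111]
ee_rot: [0.0, 0.991, 0.135, 0.0]
wrist_force: [-1.7, -0.1, 5.9]
grip_width: 0.207
t 7.75 pos [ 0.6153 -0.0974 -0.0111] yaw 15.52 tilt 0.02 F [-1.7 -0.1  5.9] grip 0.207 j [ 0.16  0.47 -0.34  0.   -0.76  1.69]
shift [-1.  -0.1 -0.1]
```

View pics/a8s.png

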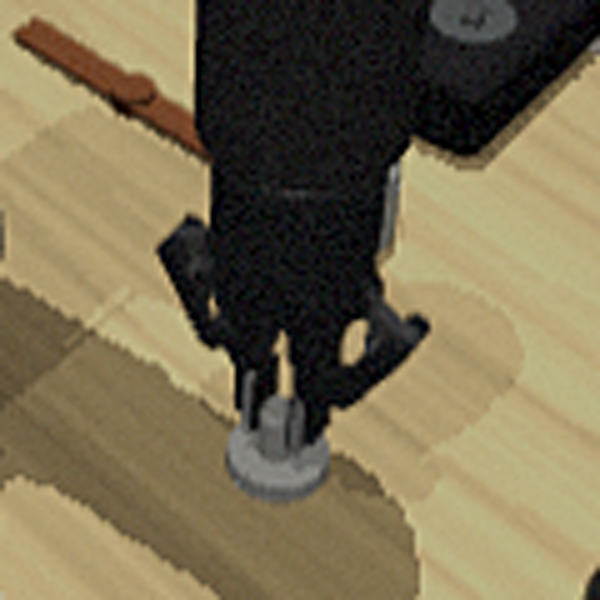

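Run:
```python
from fit import *
s=cap('side')
print(fitc(s,.6124,-.0983,.012,25,None,1,4))
im=ortho(s,.6124,-.0983,.012,.04,.0002)
cv2.circle(im,(200,200),125,(0,0,255),1)
import pickle
s0=pickle.load(open('side0.pkl','rb'));im0=ortho(s0,.6124,-.0983,.012,.04,.0002);cv2.circle(im0,(200,200),125,(0,0,255),1)
cv2.imwrite('pics/b0.png',np.hstack([im0,im]))
```

```text
(array([ 0.61171255, -0.09796695]), np.float64(-2875.973388671875))
```

View pics/b0.png

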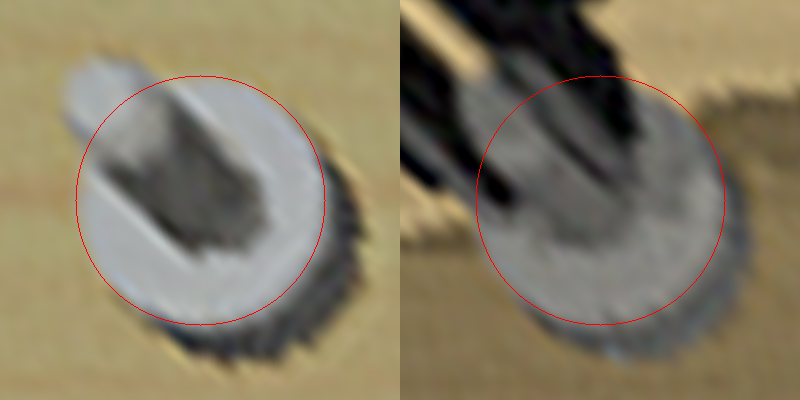

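```bash
python3 -m inch '[[0.1,[0,0,-20],0],[0.1,[0,0,-50],0],[0.1,[0,0,-80],0],[0.1,[0,0,-80],0],[0.1,[0,0,-80],0]]'; python3 go.py .5098 .1473 .07 15.5
```

```text
time: 8.35
ee_pos: [0.6151, -0.0972, 0.0688]
ee_rot: [-0.0, 0.991, 0.135, 0.0]
wrist_force: [-0.3, -0.2, -2.1]
grip_width: 0.21
t 8.35 pos [ 0.6151 -0.0972  0.0688] yaw 15.5 tilt 0.06 F [-0.3 -0.2 -2.1] grip 0.21 j [ 0.16  0.38 -0.27 -0.   -0.92  1.69]
shift [ -36.1 -263.7   -1.2]
roll -0.0
```

```bash
python3 -m inch '[[0.1,[-5,-30,0],0],[0.1,[-11,-80,0],0],[0.1,[-18,-130,0],0],[0.1,[-25,-180,0],0],[0.1,[-32,-230,0],0],[0.1,[-36,-254,0],0],[0.1,[-36,-264,0],0],[0.1,[-36,-264,0],0],[0.1,[-36,-264,0],0],[0.1,[-36,-264,0],0]]'; python3 go.py .5098 .1473 .045 15.5
```

```text
time: 9.35
ee_pos: [0.5098, 0.1463, 0.0681]
ee_rot: [0.0, 0.991, 0.134, -0.0]
wrist_force: [0.1, -0.2, -1.4]
grip_width: 0.212
t 9.35 pos [0.5098 0.1463 0.0681] yaw 15.44 tilt 0.06 F [ 0.1 -0.2 -1.4] grip 0.212 j [ 0.65  0.25 -0.47 -0.   -0.85  1.19]
shift [ 0.3 -1.  23.1]
roll -0.06
```

```bash
python3 -m inch '[[0.1,[0,-1,20],0],[0.1,[0,-1,38],0],[0.1,[0,-1,43],0],[0.1,[0,-1,43],0],[0.1,[0,-1,43],0],[0.1,[0,-1,43],0]]'; python3 go.py .5098 .1473 .011 15.5
python3 - <<'E'
from h import *
s=cap('side'); crop(s,140,100,240,200,6,'c1s.png')
im=ortho(s,.5065,.1465,.030+.017,.05,.00025);cv2.circle(im,(200,200),100,(0,0,255),1)
im2=ortho(s,.5065,.1465,.030,.05,.00025);cv2.circle(im2,(200,200),110,(0,0,255),1)
cv2.imwrite('pics/c1o.png',np.hstack([im,im2]))
E
```

```text
time: 9.95
ee_pos: [0.5102, 0.1485, 0.0264]
ee_rot: [-0.0, 0.991, 0.135, 0.001]
wrist_force: [0.7, -0.4, -0.3]
grip_width: 0.21
t 9.95 pos [0.5102 0.1485 0.0264] yaw 15.5 tilt 0.08 F [ 0.7 -0.4 -0.3] grip 0.21 j [ 0.65  0.3  -0.52  0.   -0.75  1.19]
shift [-0.7  1.  15.4]
roll 0.0
```

View pics/c1s.png

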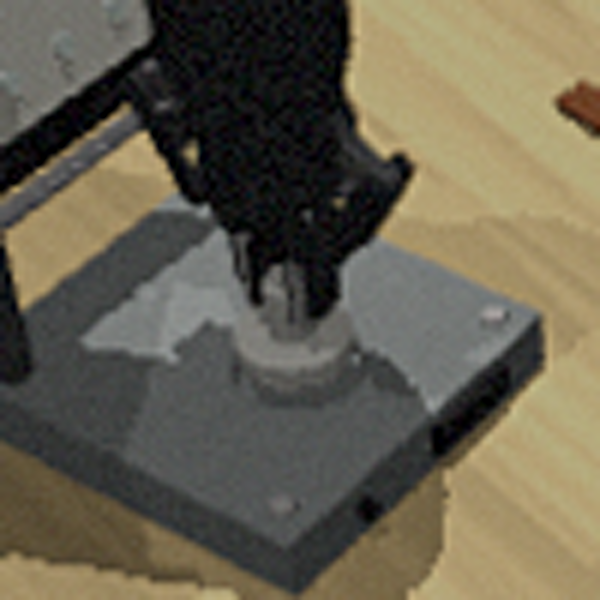

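View pics/c1o.png

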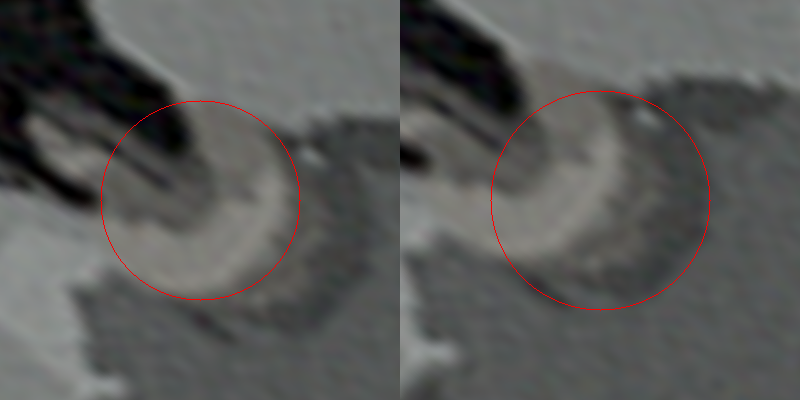

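```bash
python3 -m inch '[[0.1,[-0.5,1,4],0],[0.1,[-0.5,1,8],0],[0.1,[-0.5,1,11],0],[0.1,[-0.5,1,14],0],[0.1,[-0.5,1,14],0],[0.1,[-0.5,1,14],0]]'; python3 go.py .5098 .1473 .011 15.5
python3 - <<'E'
from h import *
s=cap('side'); crop(s,140,100,240,200,6,'c2s.png')
E
```

```text
time: 10.6
ee_pos: [0.5092, 0.1472, 0.0115]
ee_rot: [0.0, 0.991, 0.135, -0.0]
wrist_force: [0.1, 0.2, -0.2]
grip_width: 0.212
t 10.6 pos [0.5092 0.1472 0.0115] yaw 15.52 tilt 0.02 F [ 0.1  0.2 -0.2] grip 0.212 j [ 0.65  0.32 -0.53  0.   -0.72  1.19]
shift [0.6 0.1 0.5]
roll 0.02
```

View pics/c2s.png

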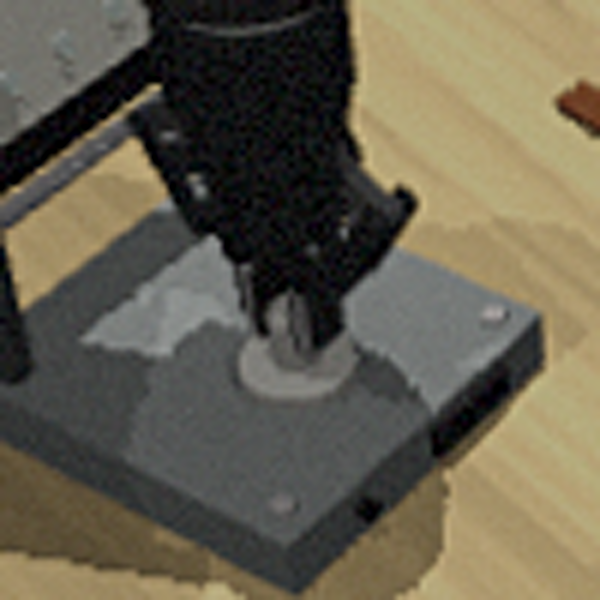

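```bash
python3 -m inch '[[0.1,[0.5,0,1],0],[0.1,[0.5,0,1],0],[0.3,[0.5,0,1],0],[0.5,[0.5,0,0],0],[0.6,[0.5,0,0],0],[0.6,[0.5,0,-10],0],[0.6,[0.5,0,-40],0],[0.6,[0.5,0,-80],0],[0.6,[0.5,0,-110],0],[0.6,[0.5,0,-110],0]]'; python3 go.py .4375 -.08 .07 15.5
python3 - <<'E'
from h import *
s=cap('side'); crop(s,140,100,240,200,6,'c3s.png')
E
```

```text
time: 11.65
ee_pos: [0.5125, 0.1488, 0.127]
ee_rot: [-0.002, 0.991, 0.135, 0.004]
wrist_force: [0.2, 0.3, -0.4]
grip_width: 0.601
t 11.65 pos [0.5125 0.1488 0.127 ] yaw 15.56 tilt 0.49 F [ 0.2  0.3 -0.4] grip 0.601 j [ 0.65  0.18 -0.4   0.   -0.98  1.19]
shift [-134.1  200.4   55.5]
roll 0.06
```

View pics/c3s.png

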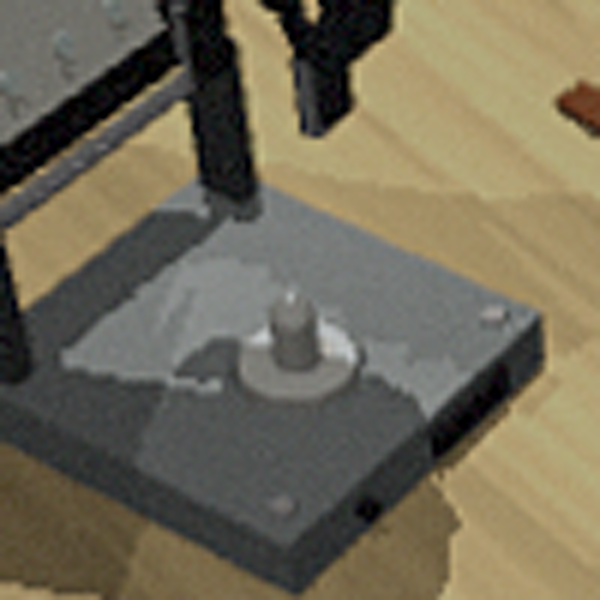

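```bash
python3 -m inch '[[0.7,[-33,50,0],0],[0.7,[-67,100,0],0],[0.7,[-100,150,20],0],[0.7,[-134,200,40],0],[0.7,[-134,200,70],0],[0.7,[-134,200,100],0],[0.7,[-134,200,110],0],[0.7,[-134,200,110],0],[0.7,[-134,200,110],0],[0.7,[-134,200,110],0]]'; python3 go.py .4376 -.0797 -.021 15.5
python3 - <<'E'
from h import *
s=cap('side'); crop(s,160,160,280,280,6,'d1s.png')
E
```

```text
time: 12.7
ee_pos: [0.4357, -0.0802, 0.0129]
ee_rot: [-0.0, 0.991, 0.136, 0.001]
wrist_force: [0.5, -0.2, -0.0]
grip_width: 0.701
t 12.7 pos [ 0.4357 -0.0802  0.0129] yaw 15.61 tilt 0.14 F [ 0.5 -0.2 -0. ] grip 0.701 j [ 0.27  0.19 -0.72  0.   -0.65  1.58]
shift [ 1.8  0.  33.9]
roll 0.11
```

View pics/d1s.png

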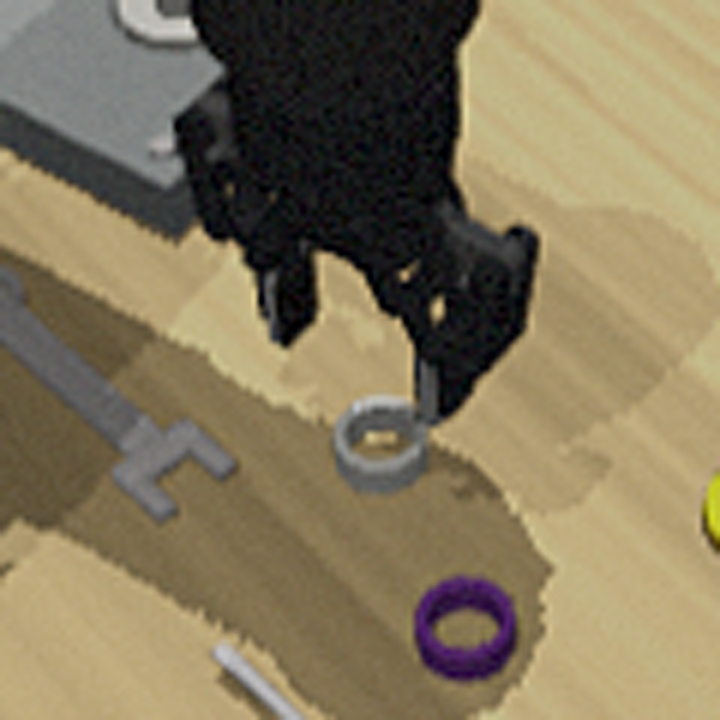

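```bash
python3 -m inch '[[0.7,[2,0,13],0],[0.7,[2,0,26],0],[0.7,[2,0,26],0],[0.7,[2,0,26],0]]'; python3 go.py .4376 -.0797 -.021 15.5
python3 - <<'E'
from h import *
s=cap('side'); crop(s,160,160,280,280,6,'d2s.png')
E
```

```text
time: 13.15
ee_pos: [0.4366, -0.0803, -0.0137]
ee_rot: [0.0, 0.991, 0.135, 0.0]
wrist_force: [0.8, 0.4, 0.5]
grip_width: 0.703
t 13.15 pos [ 0.4366 -0.0803 -0.0137] yaw 15.56 tilt 0.04 F [0.8 0.4 0.5] grip 0.703 j [ 0.27  0.24 -0.75  0.   -0.58  1.58]
shift [ 1.1 -0.3  7.3]
roll 0.06
```

View pics/d2s.png

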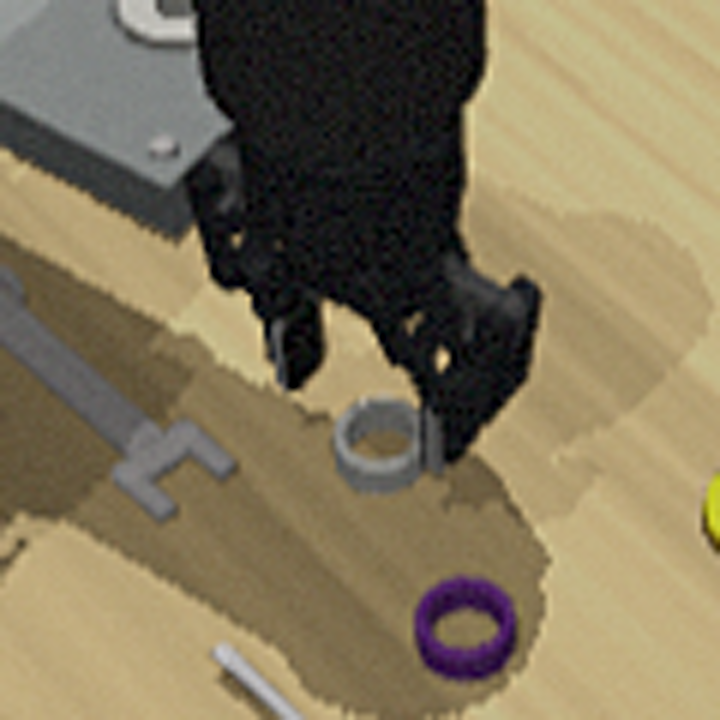

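```bash
python3 -m inch '[[0.7,[1,2,3],0],[0.7,[1,2,6],0],[0.7,[1,2,9],0],[0.7,[1,2,9],0],[0.55,[1,2,9],0],[0.5,[1,2,9],0],[0.5,[1,2,9],0]]'; python3 go.py .4376 -.0797 -.021 15.5
python3 - <<'E'
from h import *
s=cap('side'); crop(s,160,160,280,280,6,'d3s.png')
E
```

```text
time: 13.9
ee_pos: [0.4376, -0.0823, -0.0233]
ee_rot: [-0.0, 0.991, 0.135, 0.0]
wrist_force: [-0.7, 0.0, -0.7]
grip_width: 0.502
t 13.9 pos [ 0.4376 -0.0823 -0.0233] yaw 15.52 tilt 0.0 F [-0.7  0.  -0.7] grip 0.502 j [ 0.26  0.26 -0.75  0.   -0.56  1.58]
shift [ 0.7 -2.5 -2.3]
roll 0.02
```

View pics/d3s.png

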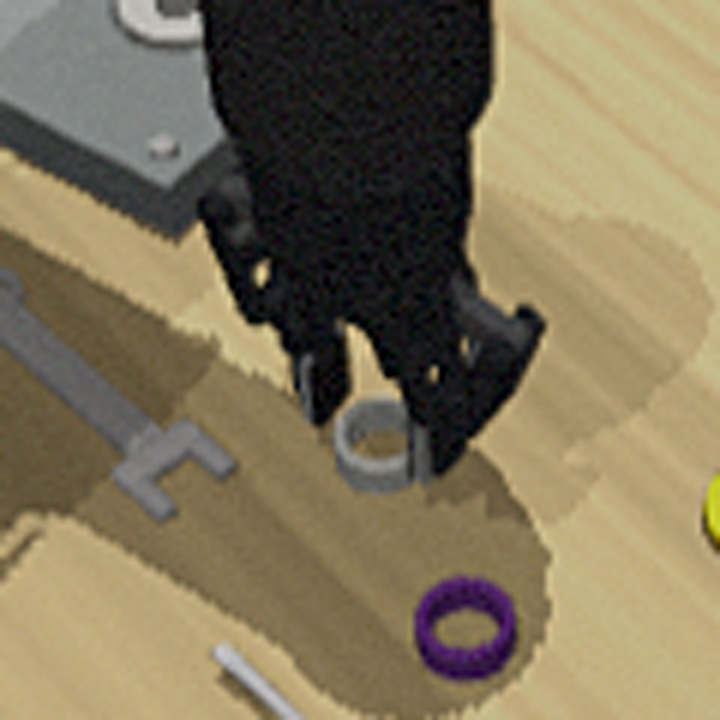

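```bash
python3 -m inch '[[0.4,[0,0,0],0],[0.3,[0,0,0],0],[0.3,[0,0,0],0],[0.3,[0,0,0],0],[0.3,[0,0,0],0],[0.3,[0,0,0],0]]' 35; python3 go.py .4376 -.0797 -.021 15.5
python3 - <<'E'
from fit import *
s=cap('side'); crop(s,160,160,280,280,6,'d4s.png')
print(fitc(s,.436,-.0808,.016,18,13,1,4))
E
```

```text
time: 14.55
ee_pos: [0.4377, -0.0823, -0.0229]
ee_rot: [0.0, 0.991, 0.135, 0.0]
wrist_force: [-2.0, 0.1, 8.6]
grip_width: 0.384
t 14.55 pos [ 0.4377 -0.0823 -0.0229] yaw 15.52 tilt 0.02 F [-2.   0.1  8.6] grip 0.384 j [ 0.26  0.26 -0.75  0.   -0.56  1.58]
shift [ 0.6 -2.6 -1.9]
roll 0.02
(array([ 0.4362043 , -0.08203275]), np.float64(-5899.3837890625))
```

View pics/d4s.png

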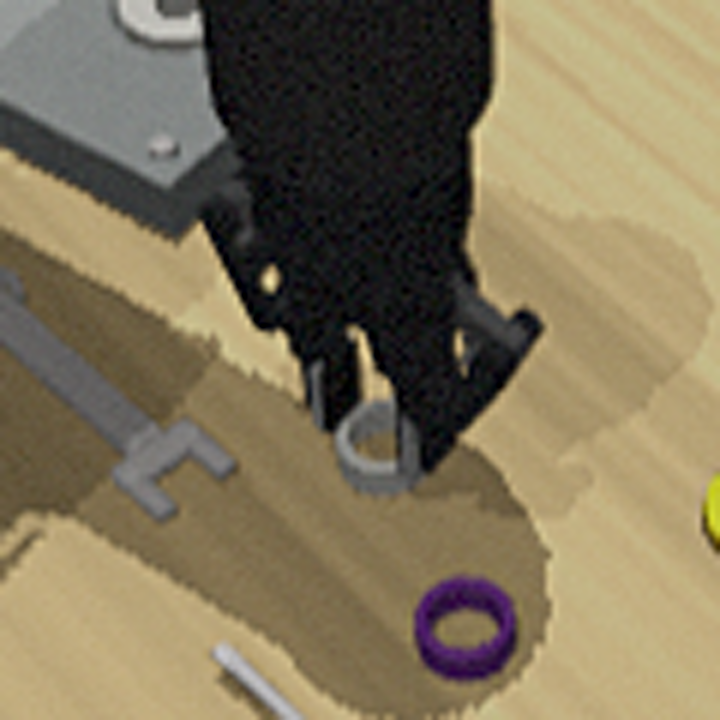

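```bash
python3 -m inch '[[0.3,[0,0,-20],0],[0.3,[0,0,-60],0],[0.3,[0,0,-110],0],[0.3,[0,0,-130],0],[0.3,[0,0,-130],0],[0.3,[0,0,-130],0]]' ; python3 go.py
python3 - <<'E'
from fit import *
s=cap('side'); crop(s,140,90,260,210,6,'d5s.png')
print(fitc(s,.5065,.1465,.034,25,None,1,4),fitc(s,.5065,.1465,.064,8.,None,1,4))
im=ortho(s,.5065,.1465,.034,.04,.0002);cv2.circle(im,(200,200),125,(0,0,255),1)
im2=ortho(s,.5065,.1465,.064,.04,.0002);cv2.circle(im2,(200,200),40,(0,0,255),1)
cv2.imwrite('pics/d5o.png',np.hstack([im,im2]))
E
```

```text
time: 15.2
ee_pos: [0.4374, -0.0822, 0.1067]
ee_rot: [-0.0, 0.991, 0.135, 0.001]
wrist_force: [-0.1, -0.4, -0.5]
grip_width: 0.38
t 15.2 pos [ 0.4374 -0.0822  0.1067] yaw 15.5 tilt 0.07 F [-0.1 -0.4 -0.5] grip 0.38 j [ 0.26  0.06 -0.6  -0.   -0.91  1.58]
(array([0.5059994 , 0.14762288]), np.float64(-3267.016845703125)) (array([0.49777096, 0.14962525]), np.float64(-2682.63720703125))
```

View pics/d5s.png

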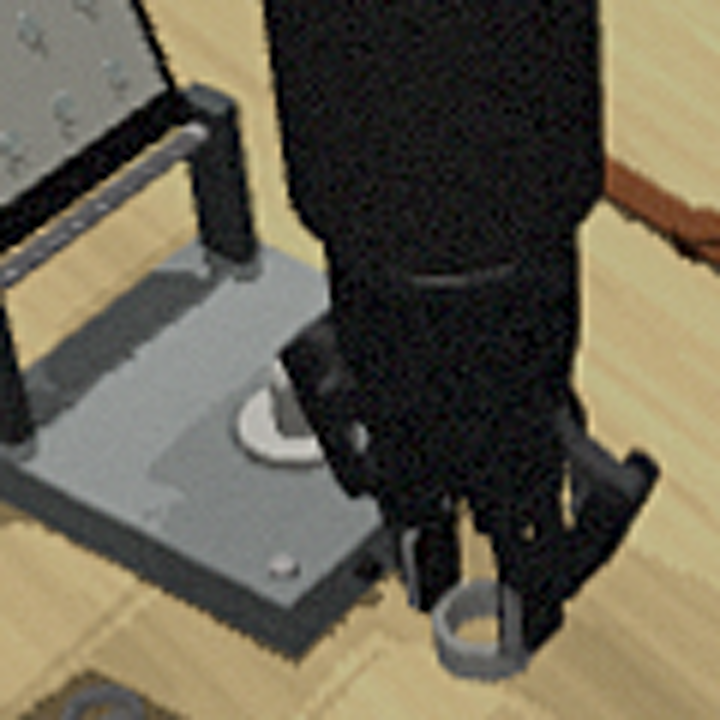

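View pics/d5o.png

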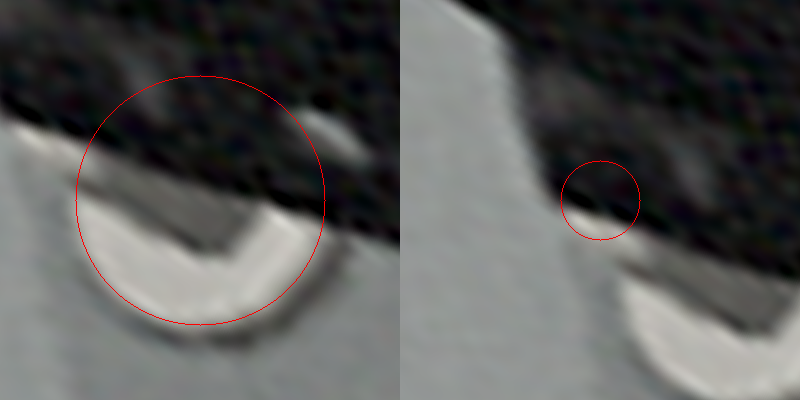

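```bash
python3 go.py .509 .1468 .065 15.5
```

```text
t 15.25 pos [ 0.4369 -0.0823  0.106 ] yaw 15.5 tilt 0.05 F [0.2 0.3 0.8] grip 0.383 j [ 0.26  0.06 -0.6  -0.   -0.91  1.58]
shift [ 130.8 -201.5   41. ]
roll -0.0
```

```bash
python3 -m inch '[[0.3,[20,-30,0],0],[0.3,[45,-70,0],0],[0.3,[71,-110,0],0],[0.3,[97,-150,0],0],[0.3,[120,-185,0],0],[0.3,[131,-201,0],0],[0.3,[131,-201,20],0],[0.3,[131,-201,36],0],[0.3,[131,-201,36],0],[0.3,[131,-201,36],0]]'; python3 -m inch '[[0.3,[0,0,0],0],[0.3,[0,0,0],0]]'; python3 go.py .509 .1468 .011 15.5
python3 - <<'E'
from h import *
s=cap('side'); crop(s,140,90,240,190,7,'d6s.png')
t=cap('top'); crop(t,130,150,230,250,6,'d6t.png')
E
```

```text
time: 16.25
ee_pos: [0.5095, 0.1457, 0.0698]
ee_rot: [0.001, 0.991, 0.135, -0.001]
wrist_force: [-0.2, 0.3, 0.6]
grip_width: 0.38
time: 16.45
ee_pos: [0.5105, 0.1464, 0.0714]
ee_rot: [-0.0, 0.991, 0.135, 0.001]
wrist_force: [-0.7, -0.2, -0.7]
grip_width: 0.382
t 16.45 pos [0.5105 0.1464 0.0714] yaw 15.5 tilt 0.07 F [-0.7 -0.2 -0.7] grip 0.382 j [ 0.65  0.24 -0.47  0.   -0.86  1.19]
shift [-1.4 -0.7 60.4]
roll -0.0
```

View pics/d6s.png

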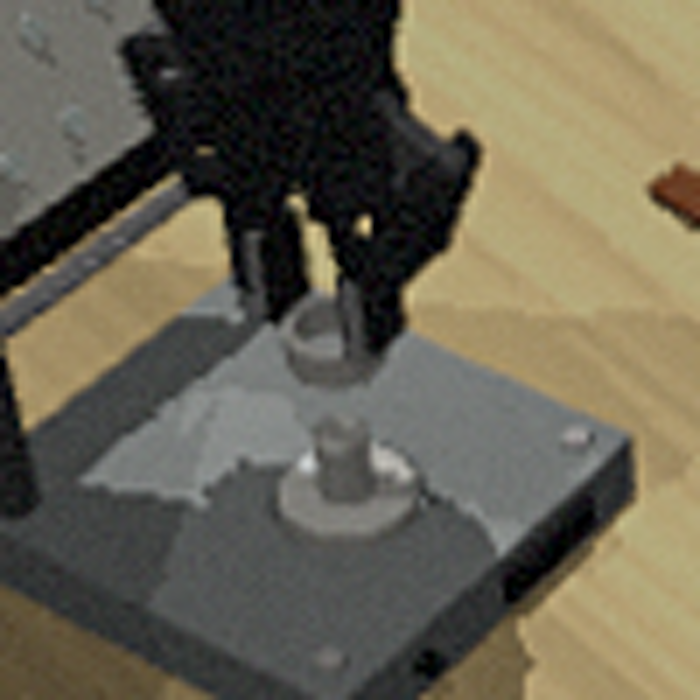

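Run:
```python
from fit import *
s=cap('side')
print(ctrl.get_state()['ee_pos'])
for z,R in((.034,25),(.064,8)): print(z,fitc(s,.5065,.1465,z,R,None,1,3))
zt=ctrl.get_state()['ee_pos'][2]+.0229+.016
print(zt,fitc(s,.5065,.1465,zt,18,13,1,4))
for k,(z,r) in enumerate([(.034,25),(.064,10),(zt,18)]):
    im=ortho(s,.507,.146,z,.03,.00015);cv2.circle(im,(200,200),int(r/.15),(0,0,255),1)
    o=im if k==0 else np.hstack([o,im])
cv2.imwrite('pics/d7.png',o[:,:])
```

```text
[0.51027083 0.14646081 0.07118443]
0.034 (array([0.506209  , 0.14699467]), np.float64(-4776.9287109375))
0.064 (array([0.50294516, 0.1405709 ]), np.float64(-973.6558227539062))
0.11008442871660178 (array([0.50954941, 0.14590722]), np.float64(-3586.05078125))
```

```bash
python3 -c "
import cv2;a=cv2.imread('pics/d7.png');cv2.imwrite('pics/d7.png',cv2.resize(a,(798,266)))"
```

```text
(no output)
```

View pics/d7.png

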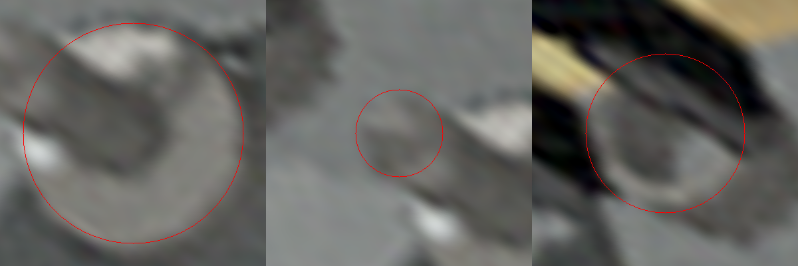

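```bash
python3 -m inch '[[0.3,[-2,0,10],0],[0.3,[-2,0,22],0],[0.3,[-2,0,26],0],[0.3,[-2,0,26],0],[0.3,[-2,0,26],0]]';  python3 go.py .509 .1468 .011 15.5
python3 - <<'E'
from h import *
s=cap('side'); crop(s,160,110,220,170,10,'d8s.png')
E
```

```text
time: 17.1
ee_pos: [0.5081, 0.1458, 0.0444]
ee_rot: [0.0, 0.991, 0.135, -0.0]
wrist_force: [0.5, -0.9, 0.4]
grip_width: 0.38
t 17.1 pos [0.5081 0.1458 0.0444] yaw 15.53 tilt 0.04 F [ 0.5 -0.9  0.4] grip 0.38 j [ 0.65  0.27 -0.5   0.   -0.8   1.19]
shift [ 1.2 -0.7 33.4]
roll 0.03
```

View pics/d8s.png

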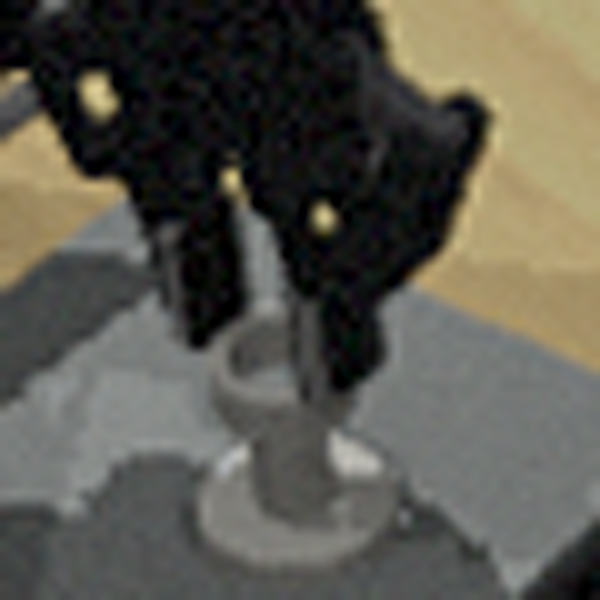

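```bash
python3 -m inch '[[0.3,[1,0.3,5],0],[0.3,[1,0.3,10],0],[0.3,[1,0.3,15],0],[0.3,[1,0.3,15],0],[0.3,[1,0.3,15],0]]';  python3 go.py .509 .1468 .011 15.5
python3 - <<'E'
from h import *
s=cap('side'); crop(s,160,110,220,170,10,'d9s.png')
E
```

```text
time: 17.65
ee_pos: [0.509, 0.1457, 0.0294]
ee_rot: [0.0, 0.991, 0.135, -0.0]
wrist_force: [-0.3, -1.3, -0.7]
grip_width: 0.377
t 17.65 pos [0.509  0.1457 0.0294] yaw 15.52 tilt 0.03 F [-0.3 -1.3 -0.7] grip 0.377 j [ 0.65  0.29 -0.52  0.   -0.76  1.19]
shift [ 0.3 -1.  18.4]
roll 0.02
```

View pics/d9s.png

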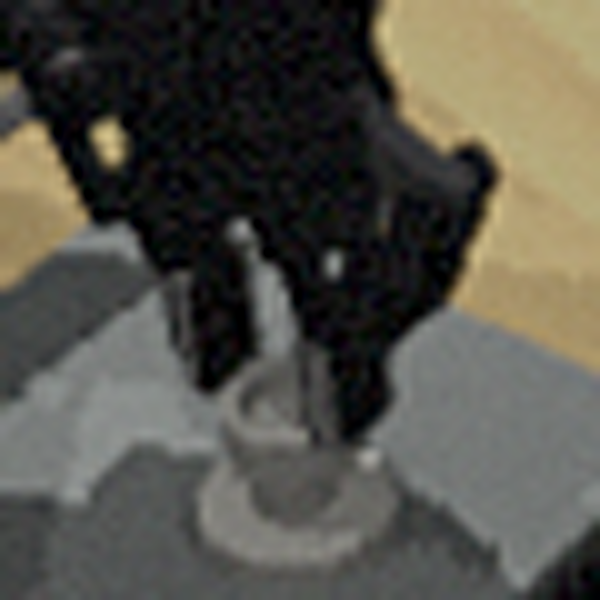

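```bash
python3 -m inch '[[0.3,[0,0,5],0],[0.3,[0,0,10],0],[0.3,[0,0,14],0],[0.3,[0,0,17],0],[0.3,[0,0,17],0],[0.3,[0,0,17],0]]';  python3 go.py .509 .1468 .011 15.5
python3 - <<'E'
from h import *
s=cap('side'); crop(s,160,110,220,170,10,'e1s.png')
E
```

```text
time: 18.3
ee_pos: [0.5091, 0.1458, 0.0125]
ee_rot: [0.0, 0.991, 0.135, -0.0]
wrist_force: [0.2, -0.6, -1.3]
grip_width: 0.378
t 18.3 pos [0.5091 0.1458 0.0125] yaw 15.52 tilt 0.01 F [ 0.2 -0.6 -1.3] grip 0.378 j [ 0.65  0.32 -0.53  0.   -0.72  1.19]
shift [ 0.1 -1.   1.5]
roll 0.02
```

View pics/e1s.png

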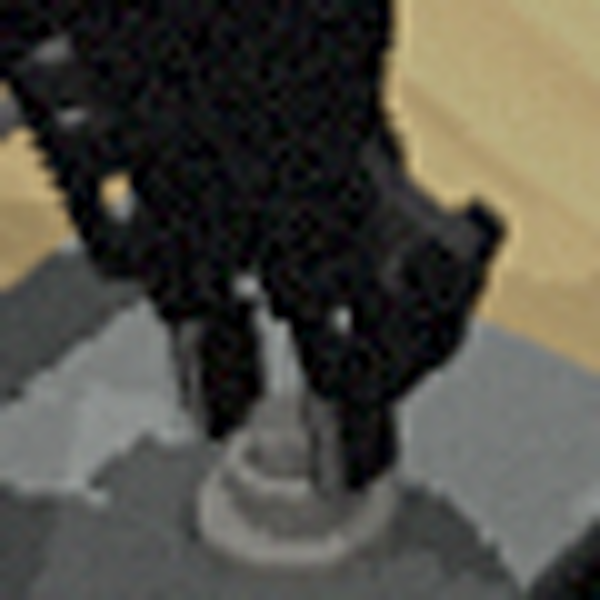

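```bash
python3 -m inch '[[0.3,[0,0,1.5],0],[0.3,[0,0,1.5],0],[0.45,[0,0,1],0],[0.55,[0,0,0],0],[0.6,[0,0,0],0],[0.6,[0,0,-10],0],[0.6,[0,0,-40],0],[0.6,[0,0,-80],0],[0.6,[0,0,-110],0],[0.6,[0,0,-110],0]]'; python3 go.py .4928 -.293 .06 15.5
python3 - <<'E'
from h import *
s=cap('side'); crop(s,150,100,230,180,8,'e2s.png')
E
```

```text
time: 19.35
ee_pos: [0.5119, 0.1473, 0.128]
ee_rot: [-0.002, 0.991, 0.135, 0.004]
wrist_force: [-1.1, -0.5, -1.4]
grip_width: 0.598
t 19.35 pos [0.5119 0.1473 0.128 ] yaw 15.56 tilt 0.49 F [-1.1 -0.5 -1.4] grip 0.598 j [ 0.65  0.18 -0.4   0.   -0.98  1.19]
shift [-137.1  419.1   66.1]
roll 0.06
```

View pics/e2s.png

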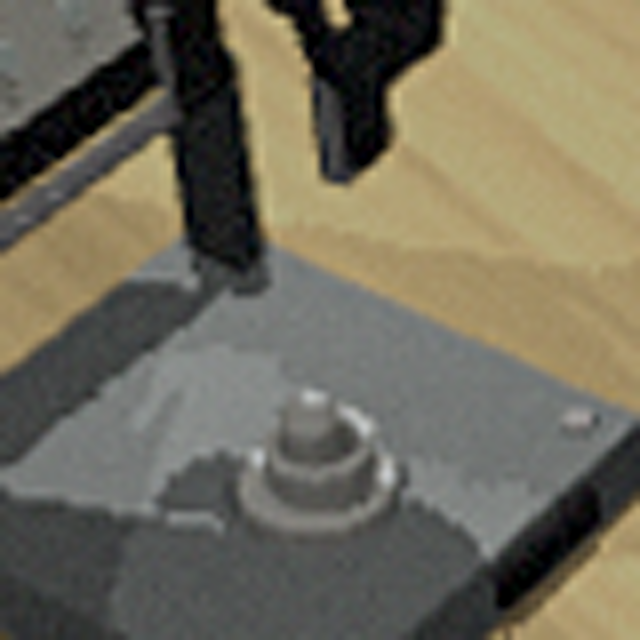

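```bash
python3 -m inch '[[0.85,[-10,30,0],0],[0.85,[-26,80,0],0],[0.85,[-42,130,0],0],[0.85,[-58,180,0],0],[0.85,[-75,230,0],0],[0.85,[-91,280,0],0],[0.85,[-108,330,0],0],[0.85,[-124,380,0],0],[0.85,[-137,419,20],0],[0.85,[-137,419,66],0]]'; python3 -m inch '[[0.85,[0,0,0],0],[0.85,[0,0,20],0],[0.85,[0,0,40],0],[0.85,[0,0,40],0],[0.85,[0,0,40],0]]';python3 go.py .493 -.2935 0 15.5
python3 - <<'E'
from h import *
s=cap('side'); crop(s,230,200,350,320,6,'f1s.png')
E
```

```text
time: 20.4
ee_pos: [0.4918, -0.2992, 0.0606]
ee_rot: [0.002, 0.991, 0.134, 0.003]
wrist_force: [0.6, 0.3, -0.9]
grip_width: 0.85
time: 20.9
ee_pos: [0.4896, -0.2938, 0.0189]
ee_rot: [0.0, 0.991, 0.136, -0.0]
wrist_force: [0.4, -0.1, 1.1]
grip_width: 0.851
t 20.9 pos [ 0.4896 -0.2938  0.0189] yaw 15.58 tilt 0.03 F [ 0.4 -0.1  1.1] grip 0.851 j [-0.2   0.37 -0.44  0.   -0.77  2.04]
shift [ 3.4  0.7 18.9]
roll 0.08
```

View pics/f1s.png

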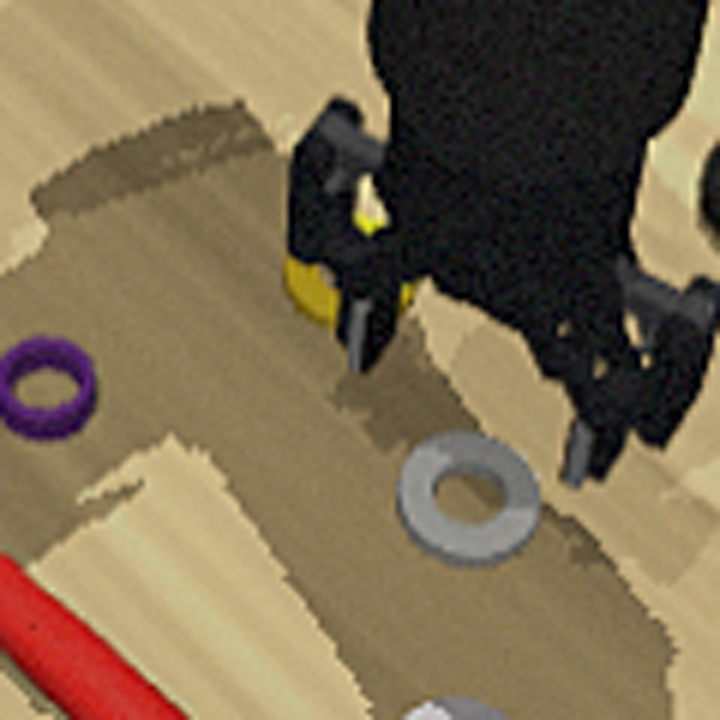

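```bash
python3 -m inch '[[0.8,[3,1,15],0],[0.75,[3,1,30],0],[0.75,[3,1,36],0],[0.75,[3,1,36],0],[0.75,[3,1,36],0]]';python3 go.py .493 -.2935 -.025 15.5
python3 - <<'E'
from h import *
s=cap('side'); crop(s,230,200,350,320,6,'f2s.png')
E
```

```text
time: 21.45
ee_pos: [0.493, -0.2945, -0.017]
ee_rot: [0.0, 0.991, 0.135, 0.001]
wrist_force: [-0.8, -0.0, 0.7]
grip_width: 0.749
t 21.45 pos [ 0.493  -0.2945 -0.017 ] yaw 15.54 tilt 0.07 F [-0.8 -0.   0.7] grip 0.749 j [-0.2   0.42 -0.46  0.   -0.69  2.04]
shift [ 0.2 -1.   8. ]
roll 0.04
```

View pics/f2s.png

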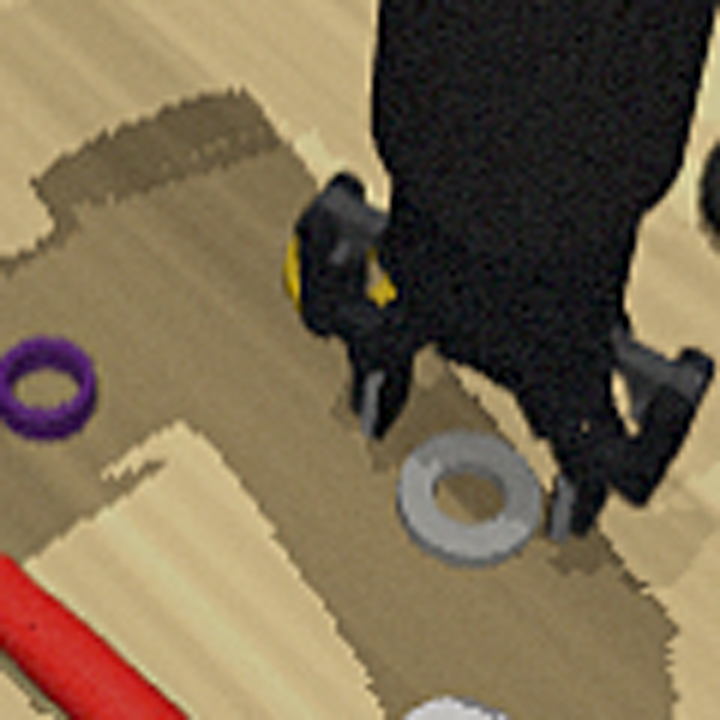

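```bash
python3 -m inch '[[0.7,[0,0,3],0],[0.7,[0,0,6],0],[0.7,[0,0,6],0],[0.7,[0,0,6],0]]';python3 go.py .493 -.2935 -.025 15.5
python3 - <<'E'
from h import *
s=cap('side'); crop(s,280,250,340,310,10,'f3s.png')
E
```

```text
time: 21.9
ee_pos: [0.4923, -0.2944, -0.0241]
ee_rot: [-0.0, 0.991, 0.135, -0.0]
wrist_force: [-0.3, 0.1, -0.6]
grip_width: 0.697
t 21.9 pos [ 0.4923 -0.2944 -0.0241] yaw 15.51 tilt 0.02 F [-0.3  0.1 -0.6] grip 0.697 j [-0.2   0.43 -0.46  0.   -0.68  2.04]
shift [ 0.9 -0.6  0.9]
roll 0.01
```

View pics/f3s.png

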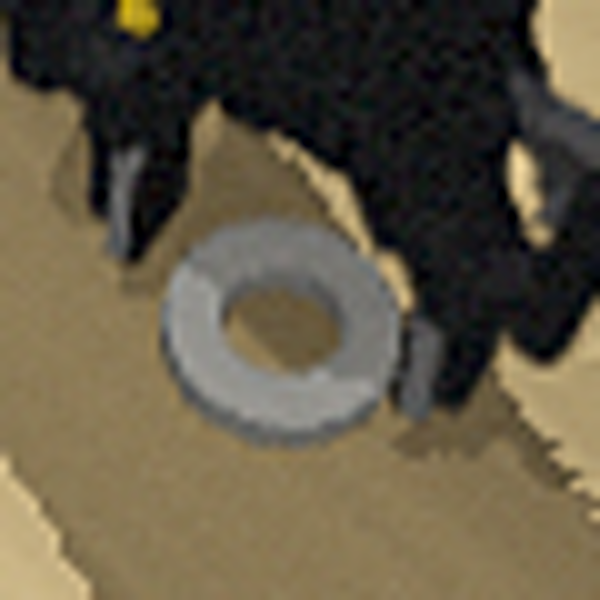

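```bash
python3 -m inch '[[0.6,[0,-0.5,0],0],[0.5,[0,-0.5,0],0],[0.45,[0,-0.5,0],0],[0.45,[0,-0.5,0],0],[0.45,[0,-0.5,0],0],[0.45,[0,-0.5,0],0]]' 35;python3 go.py .493 -.2935 -.025 15.5
python3 - <<'E'
from fit import *
s=cap('side'); crop(s,280,250,340,310,10,'f4s.png')
print(fitc(s,.4907,-.2939,.010,25,12.5,1,4))
E
```

```text
time: 22.55
ee_pos: [0.4922, -0.2939, -0.0241]
ee_rot: [-0.0, 0.991, 0.135, -0.0]
wrist_force: [0.7, -0.7, 0.6]
grip_width: 0.451
t 22.55 pos [ 0.4922 -0.2939 -0.0241] yaw 15.52 tilt 0.0 F [ 0.7 -0.7  0.6] grip 0.451 j [-0.2   0.43 -0.47 -0.   -0.68  2.04]
shift [ 0.9 -0.2  0.9]
roll 0.02
(array([ 0.49025161, -0.29306706]), np.float64(-7411.23193359375))
```

View pics/f4s.png

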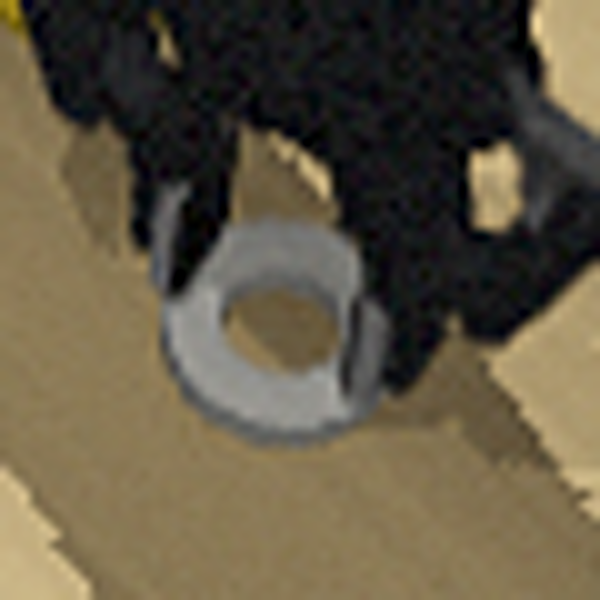

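```bash
python3 -m inch '[[0.6,[0,0,0],0],[0.7,[0,0,0],0],[0.7,[0,0,0],0],[0.7,[0,0,2],0],[0.7,[0,0,5],0],[0.7,[0,0,5],0],[0.7,[0,0,5],0]]' 35;python3 go.py
python3 - <<'E'
from fit import *
s=cap('side'); crop(s,280,250,340,310,10,'f5s.png')
E
```

```text
time: 23.3
ee_pos: [0.4921, -0.2938, -0.0293]
ee_rot: [-0.0, 0.991, 0.135, -0.0]
wrist_force: [-0.1, 0.0, -0.3]
grip_width: 0.701
t 23.3 pos [ 0.4921 -0.2938 -0.0293] yaw 15.52 tilt 0.02 F [-0.1  0.  -0.3] grip 0.701 j [-0.2   0.44 -0.47  0.   -0.67  2.04]
```

View pics/f5s.png

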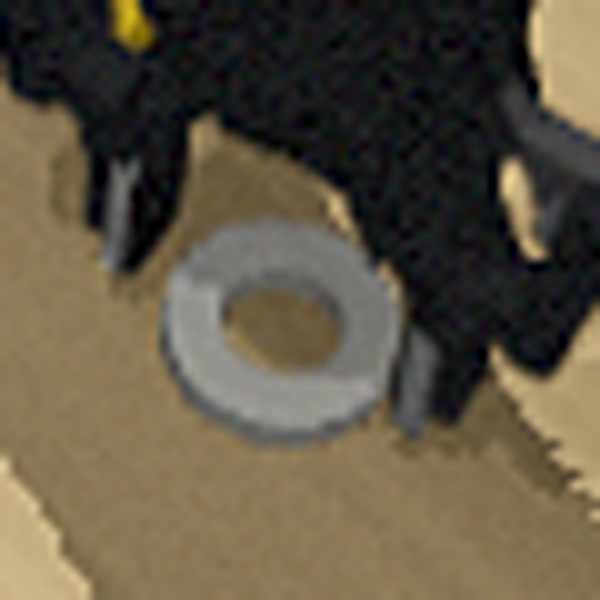

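```bash
python3 -m inch '[[0.7,[0,0,2],0],[0.7,[0,0,3],0],[0.7,[0,0,3],0],[0.7,[0,0,3],0]]';python3 go.py;python3 -m inch '[[0.7,[0,0,1],0],[0.7,[0,0,2],0],[0.7,[0,0,2],0],[0.7,[0,0,2],0]]';python3 go.py
python3 - <<'E'
from fit import *
s=cap('side'); crop(s,280,250,340,310,10,'f6s.png')
E
```

```text
time: 23.75
ee_pos: [0.4922, -0.2939, -0.0321]
ee_rot: [-0.0, 0.991, 0.135, -0.0]
wrist_force: [0.2, 0.3, 0.2]
grip_width: 0.701
t 23.75 pos [ 0.4922 -0.2939 -0.0321] yaw 15.52 tilt 0.0 F [0.2 0.3 0.2] grip 0.701 j [-0.2   0.44 -0.47  0.   -0.66  2.04]
time: 24.15
ee_pos: [0.4922, -0.2939, -0.0341]
ee_rot: [-0.0, 0.991, 0.135, -0.0]
wrist_force: [0.9, -0.6, -0.6]
grip_width: 0.701
t 24.15 pos [ 0.4922 -0.2939 -0.0341] yaw 15.52 tilt 0.01 F [ 0.9 -0.6 -0.6] grip 0.701 j [-0.2   0.44 -0.47 -0.   -0.66  2.04]
```

View pics/f6s.png

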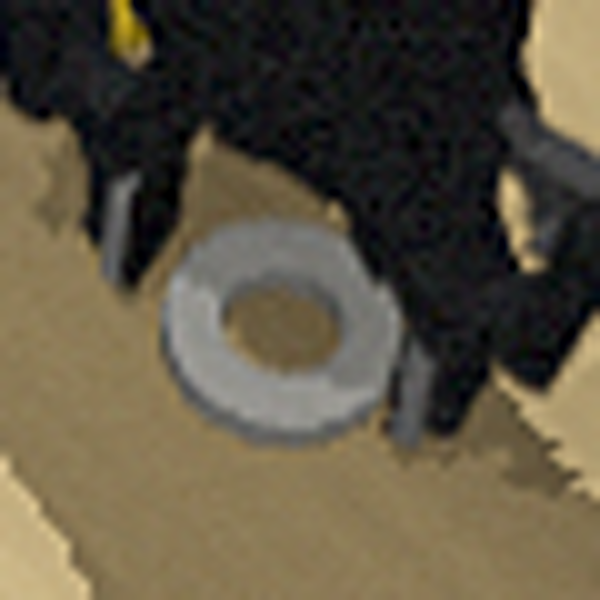

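```bash
python3 -m inch '[[0.6,[0,0,0],0],[0.5,[0,0,0],0],[0.45,[0,0,0],0],[0.45,[0,0,0],0],[0.45,[0,0,0],0],[0.45,[0,0,0],0]]' 35;python3 go.py .493 -.2935 -.025 15.5
python3 - <<'E'
from fit import *
s=cap('side'); crop(s,280,250,340,310,10,'f7s.png')
print(fitc(s,.4907,-.2939,.010,25,12.5,1,4))
E
```

```text
time: 24.8
ee_pos: [0.4923, -0.2939, -0.0334]
ee_rot: [0.0, 0.991, 0.135, 0.0]
wrist_force: [-1.7, 1.9, 6.0]
grip_width: 0.558
t 24.8 pos [ 0.4923 -0.2939 -0.0334] yaw 15.52 tilt 0.02 F [-1.7  1.9  6. ] grip 0.558 j [-0.2   0.44 -0.47  0.   -0.66  2.04]
shift [ 0.8 -0.2 -8.4]
roll 0.02
(array([ 0.49093852, -0.29437337]), np.float64(-9918.44140625))
```

View pics/f7s.png

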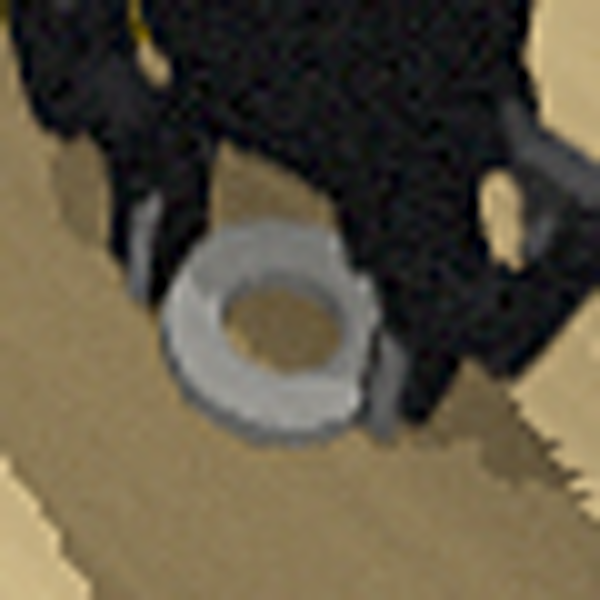

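```bash
python3 -m inch '[[0.45,[0,0,-15],0],[0.45,[0,0,-40],0],[0.45,[0,0,-80],0],[0.45,[0,0,-120],0],[0.45,[0,0,-140],0],[0.45,[0,0,-140],0],[0.45,[0,0,-140],0]]' ;python3 go.py .5085 .1462 .085 15.5
python3 - <<'E'
from fit import *
s=cap('side'); crop(s,250,190,350,290,6,'f8s.png')
E
```

```text
time: 25.55
ee_pos: [0.4922, -0.2937, 0.1062]
ee_rot: [-0.0, 0.991, 0.135, 0.001]
wrist_force: [-0.4, 1.1, -0.1]
grip_width: 0.556
t 25.55 pos [ 0.4922 -0.2937  0.1062] yaw 15.5 tilt 0.06 F [-0.4  1.1 -0.1] grip 0.556 j [-0.2   0.27 -0.34 -0.   -0.96  2.04]
shift [ 133.2 -419.6   21.3]
roll -0.0
```

View pics/f8s.png

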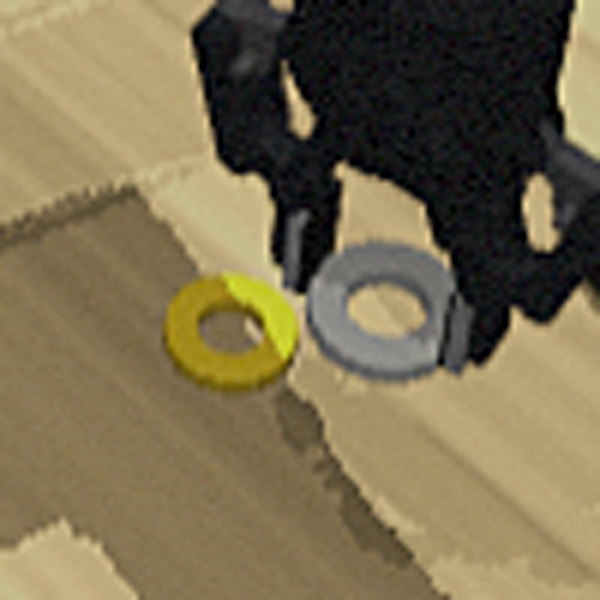

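```bash
python3 -m inch '[[0.45,[8,-25,0],0],[0.45,[20,-63,0],0],[0.45,[35,-110,0],0],[0.45,[50,-158,0],0],[0.45,[65,-206,0],0],[0.45,[81,-254,0],0],[0.45,[96,-302,0],0],[0.45,[111,-350,0],0],[0.45,[125,-395,0],0],[0.45,[133,-419,0],0]]'; python3 -m inch '[[0.45,[0,0,0],0],[0.45,[0,0,20],0],[0.45,[0,0,36],0],[0.45,[0,0,36],0],[0.45,[0,0,36],0],[0.45,[0,0,36],0]]'; python3 go.py .5085 .1462 .0166 15.5
python3 - <<'E'
from fit import *
s=cap('side'); crop(s,150,100,230,180,8,'g1s.png')
print(ctrl.get_state()['ee_pos'])
zt=ctrl.get_state()['ee_pos'][2]+.0334+.010
print(fitc(s,.5065,.1465,.034,25,None,1,3),fitc(s,.5065,.1465,zt,25,12.5,1,5))
for k,(z,r) in enumerate([(.034,25),(.064,10),(zt,25)]):
    im=ortho(s,.507,.1463,z,.03,.00015);cv2.circle(im,(200,200),int(r/.15),(0,0,255),1)
    o=im if k==0 else np.hstack([o,im])
cv2.imwrite('pics/g1.png',cv2.resize(o,(798,266)))
E
```

```text
time: 26.6
ee_pos: [0.5076, 0.1484, 0.1046]
ee_rot: [0.0, 0.991, 0.136, -0.001]
wrist_force: [0.1, -0.2, -0.3]
grip_width: 0.556
time: 27.2
ee_pos: [0.5087, 0.1452, 0.0704]
ee_rot: [0.0, 0.991, 0.135, 0.0]
wrist_force: [0.3, 1.0, -0.9]
grip_width: 0.555
t 27.2 pos [0.5087 0.1452 0.0704] yaw 15.5 tilt 0.02 F [ 0.3  1.  -0.9] grip 0.555 j [ 0.65  0.24 -0.48  0.   -0.86  1.19]
shift [ 0.1 -1.  53.8]
roll -0.0
[0.50875555 0.14538231 0.07058497]
(array([0.50622373, 0.14697868]), np.float64(-3800.555908203125)) (array([0.50638531, 0.14501069]), np.float64(-5120.4482421875))
```

View pics/g1s.png

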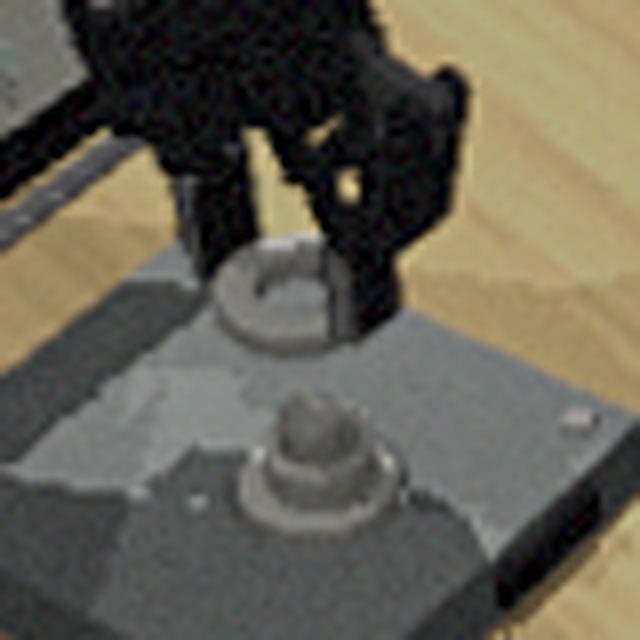

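View pics/g1.png

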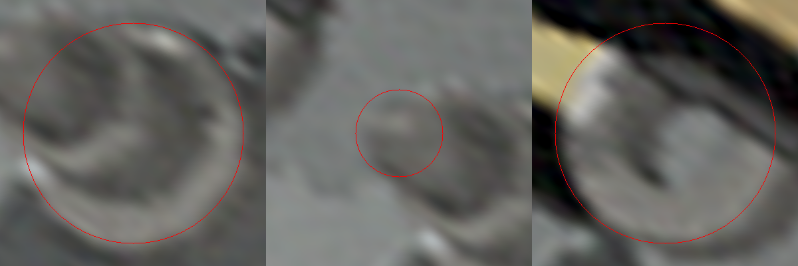

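```bash
python3 -m inch '[[0.45,[0,-1.2,15],0],[0.45,[0,-1.2,30],0],[0.45,[0,-1.2,36],0],[0.45,[0,-1.2,36],0],[0.45,[0,-1.2,36],0]]'; python3 go.py .5085 .1462 .0166 15.5
python3 - <<'E'
from fit import *
s=cap('side'); crop(s,160,110,220,170,10,'g2s.png')
zt=ctrl.get_state()['ee_pos'][2]+.0334+.010
print(fitc(s,.5065,.1465,zt,25,12.5,1,5))
E
```

```text
time: 27.75
ee_pos: [0.5084, 0.1467, 0.0346]
ee_rot: [-0.0, 0.991, 0.135, 0.0]
wrist_force: [0.9, -1.2, 0.0]
grip_width: 0.559
t 27.75 pos [0.5084 0.1467 0.0346] yaw 15.52 tilt 0.04 F [ 0.9 -1.2  0. ] grip 0.559 j [ 0.65  0.29 -0.51  0.   -0.77  1.19]
shift [-0.1  0.5 18. ]
roll 0.02
(array([0.50644298, 0.14588592]), np.float64(-4902.88134765625))
```

View pics/g2s.png

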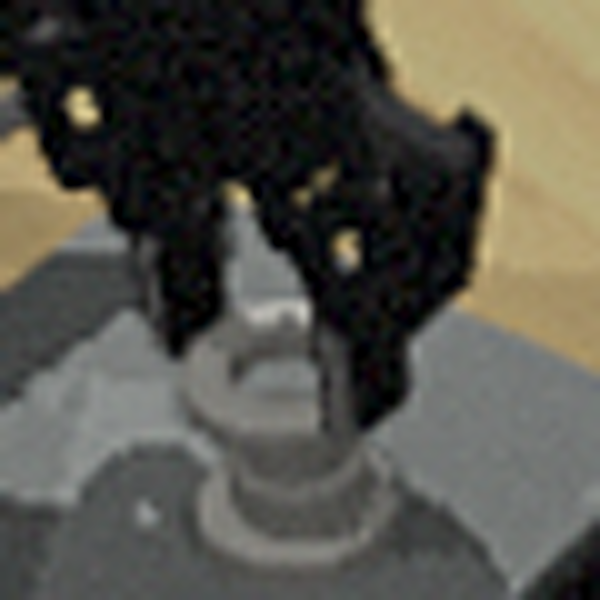

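```bash
python3 -m inch '[[0.45,[0,0,3],0],[0.45,[0,0,6],0],[0.45,[0,0,9],0],[0.45,[0,0,9],0],[0.45,[0,0,9],0]]'; python3 go.py .5085 .1462 .0166 15.5
python3 - <<'E'
from fit import *
s=cap('side'); crop(s,160,110,220,170,10,'g3s.png')
E
```

```text
time: 28.3
ee_pos: [0.5079, 0.1465, 0.0248]
ee_rot: [0.0, 0.991, 0.135, -0.0]
wrist_force: [0.0, 0.2, -1.0]
grip_width: 0.554
t 28.3 pos [0.5079 0.1465 0.0248] yaw 15.52 tilt 0.02 F [ 0.   0.2 -1. ] grip 0.554 j [ 0.65  0.3  -0.52  0.   -0.75  1.19]
shift [0.5 0.5 8.2]
roll 0.02
```

View pics/g3s.png

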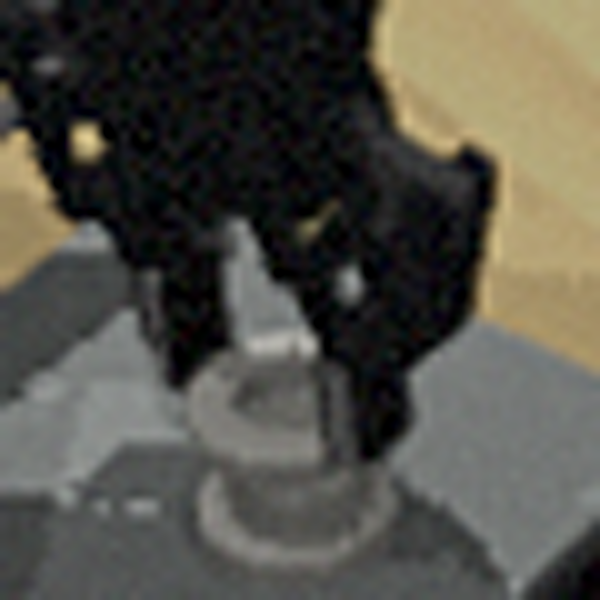

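```bash
python3 -m inch '[[0.45,[0,0,3],0],[0.45,[0,0,6],0],[0.45,[0,0,8],0],[0.45,[0,0,8],0],[0.45,[0,0,8],0]]'; python3 go.py .5085 .1462 .0166 15.5
python3 - <<'E'
from fit import *
s=cap('side'); crop(s,160,110,220,170,10,'g4s.png')
E
```

```text
time: 28.85
ee_pos: [0.508, 0.1466, 0.0169]
ee_rot: [0.0, 0.991, 0.135, -0.0]
wrist_force: [0.4, -0.2, -0.2]
grip_width: 0.556
t 28.85 pos [0.508  0.1466 0.0169] yaw 15.52 tilt 0.01 F [ 0.4 -0.2 -0.2] grip 0.556 j [ 0.65  0.31 -0.53 -0.   -0.73  1.19]
shift [0.4 0.5 0.3]
roll 0.02
```

View pics/g4s.png

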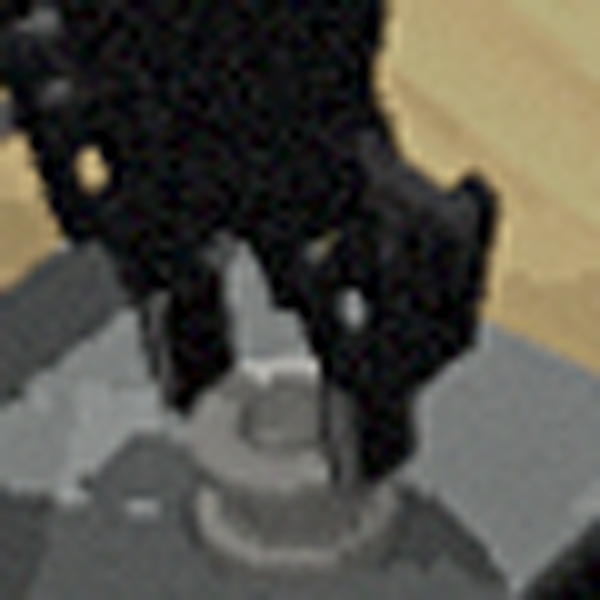

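```bash
python3 -m inch '[[0.45,[0,0,1],0],[0.45,[0,0,1],0],[0.45,[0,0,1],0]]'; python3 -m inch '[[0.45,[0,0,1],0],[0.45,[0,0,1],0],[0.45,[0,0,1],0]]'
```

```text
time: 29.2
ee_pos: [0.5081, 0.1466, 0.0165]
ee_rot: [-0.0, 0.991, 0.135, 0.0]
wrist_force: [-2.1, -0.1, 6.3]
grip_width: 0.56
time: 29.5
ee_pos: [0.5082, 0.1467, 0.0164]
ee_rot: [-0.0, 0.991, 0.135, 0.0]
wrist_force: [-5.4, -0.3, 16.9]
grip_width: 0.56
```

```bash
python3 -m inch '[[0.45,[0,0,-1.5],0],[0.45,[0,0,-1.5],0],[0.65,[0,0,-1.5],0],[0.75,[0,0,-1.5],0],[0.8,[0,0,-2],0],[0.8,[0,0,-10],0],[0.8,[0,0,-40],0],[0.8,[0,0,-80],0],[0.8,[0,0,-110],0],[0.8,[0,0,-110],0]]'; python3 go.py
python3 - <<'E'
from fit import *
s=cap('side'); crop(s,150,100,230,180,8,'g5s.png')
print(fitc(s,.5065,.1465,.066,25,12.5,1,5))
E
```

```text
time: 30.5
ee_pos: [0.5107, 0.148, 0.1302]
ee_rot: [-0.001, 0.991, 0.135, 0.004]
wrist_force: [0.3, 0.9, -0.2]
grip_width: 0.798
t 30.5 pos [0.5107 0.148  0.1302] yaw 15.56 tilt 0.48 F [ 0.3  0.9 -0.2] grip 0.798 j [ 0.65  0.17 -0.4   0.   -0.99  1.19]
(array([0.50276721, 0.14026083]), np.float64(-8378.822265625))
```

View pics/g5s.png

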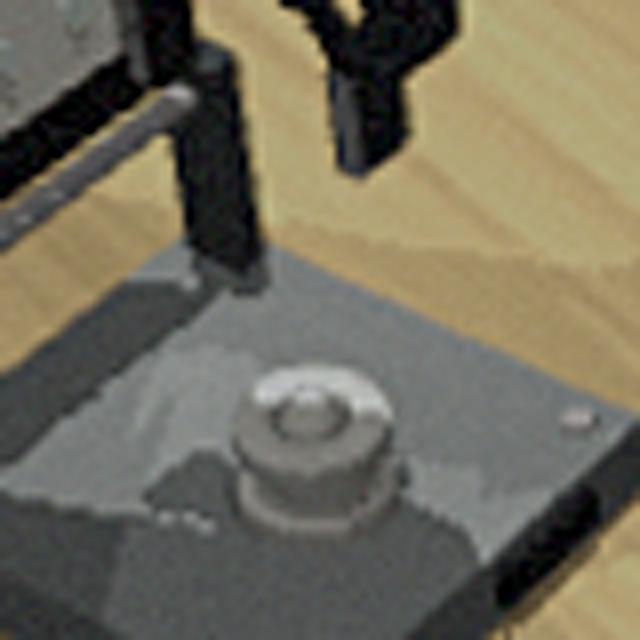

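```bash
python3 - <<'E'
from h import *
import pickle
t=pickle.load(open('top0.pkl','rb'));s=pickle.load(open('side0.pkl','rb'))
for c,e in((t,[(77,196),(88.4,246.4)]),(s,[(102,57),(138.8,36.3)])):
    p=atz(c,e,.289); d=p[0]-p[1]; d=d if d[0]>0 else -d
    print(p.round(4),p.mean(0).round(4),np.linalg.norm(d),np.arctan2(d[1],d[0]))
for y in (.26,.27,.28):
    J=np.array([-np.sin(y),np.cos(y)]);h=np.array([.5085,.1466])+.1*J
    for a in (1.9,1.5708,.785): print(y,a,(h-.2*np.cos(a)*J).round(4),.1+.2*np.sin(a))
E
python3 go.py .4646 .3053 .38 15.5
```

```text
[[0.5212 0.3203 0.289 ]
 [0.4114 0.2934 0.289 ]] [0.4663 0.3069 0.289 ] 0.11309636951421054 0.24067559926571502
[[0.4117 0.2928 0.289 ]
 [0.5205 0.3223 0.289 ]] [0.4661 0.3075 0.289 ] 0.11268318495680442 0.2644287721006083
0.26 1.9 [0.4662 0.3057] 0.28926001753748287
0.26 1.5708 [0.4828 0.2432] 0.2999999999986508
0.26 0.785 [0.5192 0.1065] 0.2413650362210732
0.27 1.9 [0.4646 0.3053] 0.28926001753748287
0.27 1.5708 [0.4818 0.243 ] 0.2999999999986508
0.27 0.785 [0.5196 0.1066] 0.2413650362210732
0.28 1.9 [0.463  0.3048] 0.28926001753748287
0.28 1.5708 [0.4809 0.2427] 0.2999999999986508
0.28 0.785 [0.52   0.1067] 0.2413650362210732
t 30.55 pos [0.5094 0.1475 0.1278] yaw 15.53 tilt 0.3 F [-0.4 -0.8 -0.2] grip 0.8 j [ 0.65  0.17 -0.41  0.   -0.98  1.19]
shift [   0.4 -164.5 -252. ]
roll 0.03
```

```bash
python3 -m inch '[[0.8,[0,0,-30],0],[0.8,[0,0,-80],0],[0.8,[0,0,-130],0],[0.8,[0,0,-180],0],[0.8,[0,0,-200],0],[0.8,[0,0,-200],0],[0.8,[0,0,-200],0]]'; python3 go.py .465 .306 .325 15.5
```

```text
time: 31.25
ee_pos: [0.5075, 0.1466, 0.3241]
ee_rot: [-0.0, 0.991, 0.135, -0.001]
wrist_force: [0.0, 0.2, -0.5]
grip_width: 0.804
t 31.25 pos [0.5075 0.1466 0.3241] yaw 15.51 tilt 0.07 F [ 0.   0.2 -0.5] grip 0.804 j [ 0.65  0.06 -0.09 -0.   -1.43  1.19]
shift [   1.7 -165.    -0.9]
roll 0.01
```

```bash
python3 -m inch '[[0.8,[1,-40,0],0],[0.8,[1,-80,0],0],[0.8,[2,-120,0],0],[0.8,[2,-155,0],0],[0.8,[2,-165,0],0],[0.8,[2,-165,0],0],[0.8,[2,-165,0],0]]'; python3 go.py .465 .306 .325 15.5;  python3 - <<'E'
from fit import *
s=cap('side'); crop(s,70,0,210,140,5,'h1s.png')
t=cap('top'); crop(t,50,150,220,270,4,'h1t.png')
E
```

```text
time: 31.95
ee_pos: [0.4655, 0.3055, 0.3236]
ee_rot: [0.001, 0.991, 0.135, -0.001]
wrist_force: [0.5, -0.4, 0.1]
grip_width: 0.799
t 31.95 pos [0.4655 0.3055 0.3236] yaw 15.54 tilt 0.15 F [ 0.5 -0.4  0.1] grip 0.799 j [ 0.93  0.11 -0.03 -0.   -1.43  0.91]
shift [-0.3 -0.6 -1.4]
roll 0.04
```

View pics/h1s.png

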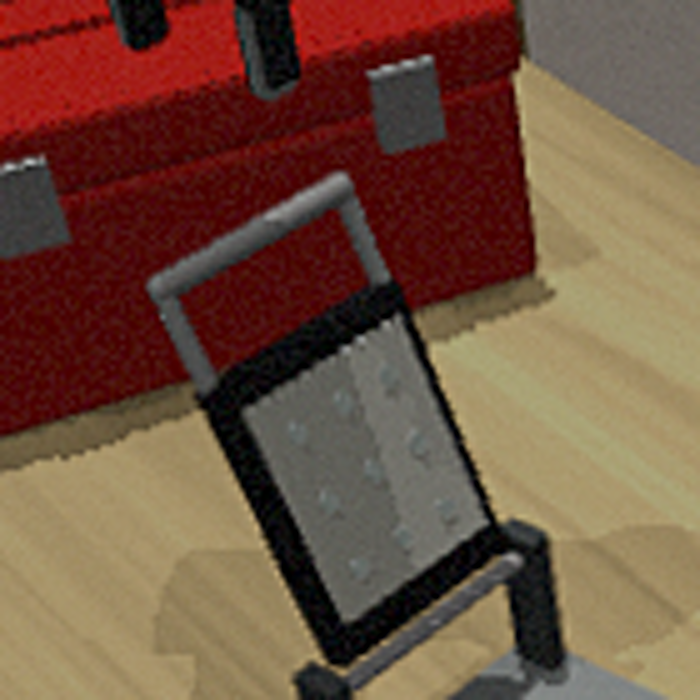

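View pics/h1t.png

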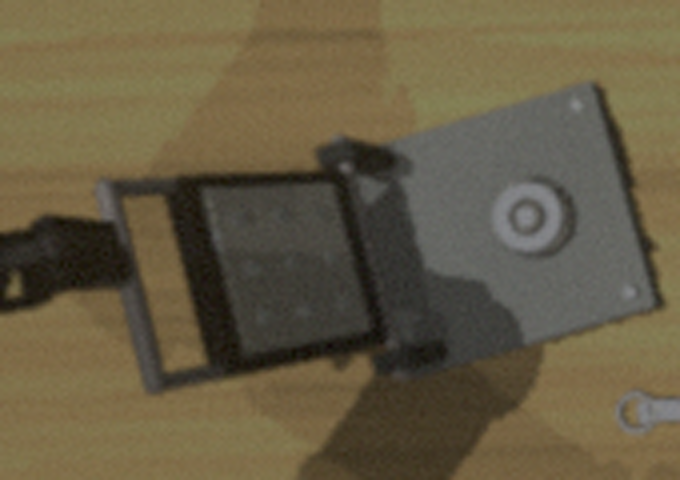

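Run:
```python
from h import *
s=cap('side')
p=np.array([.4655,.3055,0]);y=np.radians(15.5-90);d=np.array([np.cos(y),np.sin(y),0]);x=np.array([-d[1],d[0],0])
print('bar',(proj(s,[p+[0,0,.289]])-[70,0])*5)
for z in (.34,.36,.38,.40):
  print(z,[((proj(s,p+sg*.034*d-.011*x+[0,0,z])-[70,0])*5).round(0).tolist() for sg in(-1,1)])
```

```text
bar [[256.20686831 233.89829463]]
0.34 [[[154.0, 112.0]], [[269.0, 157.0]]]
0.36 [[[142.0, 67.0]], [[259.0, 111.0]]]
0.38 [[[130.0, 20.0]], [[248.0, 64.0]]]
0.4 [[[117.0, -29.0]], [[237.0, 15.0]]]
```

```bash
python3 -m inch '[[0.8,[0,0,15],0],[0.8,[0,0,35],0],[0.8,[0,0,55],0],[0.8,[0,0,70],0],[0.8,[0,0,82],0],[0.8,[0,0,82],0],[0.8,[0,0,82],0]]'; python3 go.py .465 .306 .241 15.5;  python3 - <<'E'
from fit import *
s=cap('side'); crop(s,80,10,160,90,8,'h2s.png')
E
```

```text
time: 32.8
ee_pos: [0.4662, 0.3059, 0.2435]
ee_rot: [-0.0, 0.991, 0.135, 0.0]
wrist_force: [-0.3, 0.5, 0.5]
grip_width: 0.797
t 32.8 pos [0.4662 0.3059 0.2435] yaw 15.49 tilt 0.03 F [-0.3  0.5  0.5] grip 0.797 j [ 0.93  0.14 -0.18  0.   -1.26  0.91]
shift [-1.1 -0.5  2.5]
roll -0.01
```

View pics/h2s.png

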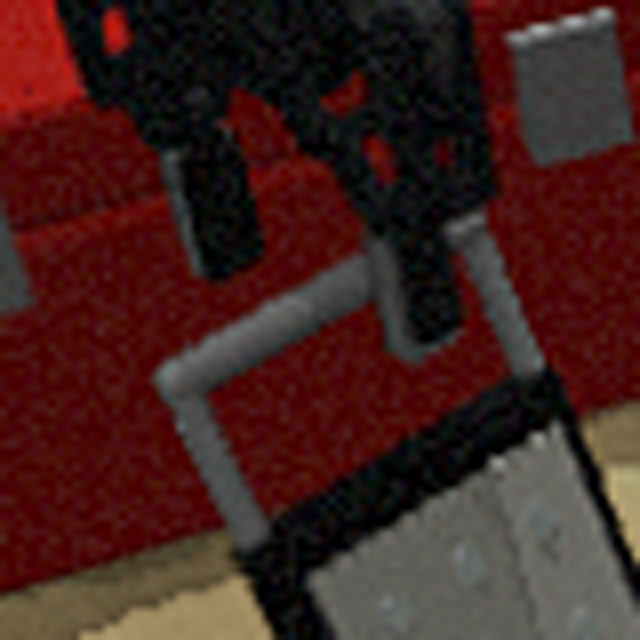

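```bash
python3 -m inch '[[0.8,[-1,0,6],0],[0.8,[-1,0,6],0],[0.5,[-1,0,6],0],[0.3,[-1,0,6],0],[0.05,[-1,0,6],0],[0.05,[-1,0,6],0],[0.05,[-1,0,6],0],[0.05,[-1,0,6],0]]' 60; python3 go.py .465 .306 .241 15.5;  python3 - <<'E'
from fit import *
s=cap('side'); crop(s,80,10,160,90,8,'h3s.png')
E
```

```text
time: 33.65
ee_pos: [0.4649, 0.3059, 0.2372]
ee_rot: [-0.0, 0.991, 0.135, 0.0]
wrist_force: [-0.2, -0.1, 1.7]
grip_width: 0.118
t 33.65 pos [0.4649 0.3059 0.2372] yaw 15.51 tilt 0.02 F [-0.2 -0.1  1.7] grip 0.118 j [ 0.93  0.14 -0.19  0.   -1.24  0.91]
shift [ 0.1 -0.1 -3.8]
roll 0.01
```

View pics/h3s.png

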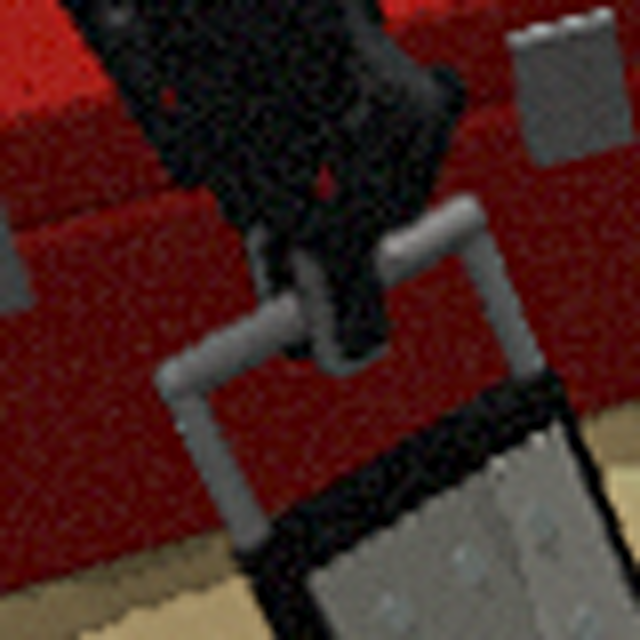

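```bash
python3 -m inch '[[0.05,[0,5,-1.5],0],[0.05,[0,12,-3.5],0],[0.05,[0,19,-5.5],0],[0.05,[0,29,-7.5],0],[0.05,[0,39,-9],0],[0.05,[0,49,-10],0],[0.05,[0,59,-10.7],0],[0.05,[0,69,-10.7],0],[0.05,[0,79,-10.2],0],[0.05,[0,79,-10.2],0]]' 70; python3 go.py;  python3 - <<'E'
from fit import *
s=cap('side'); crop(s,80,10,220,150,5,'h4s.png')
E
```

```text
time: 34.7
ee_pos: [0.4861, 0.2281, 0.2478]
ee_rot: [-0.0, 0.991, 0.134, 0.0]
wrist_force: [-4.5, 1.4, 7.1]
grip_width: 0.109
t 34.7 pos [0.4861 0.2281 0.2478] yaw 15.44 tilt 0.01 F [-4.5  1.4  7.1] grip 0.109 j [ 0.8   0.1  -0.21  0.   -1.26  1.04]
```

View pics/h4s.png

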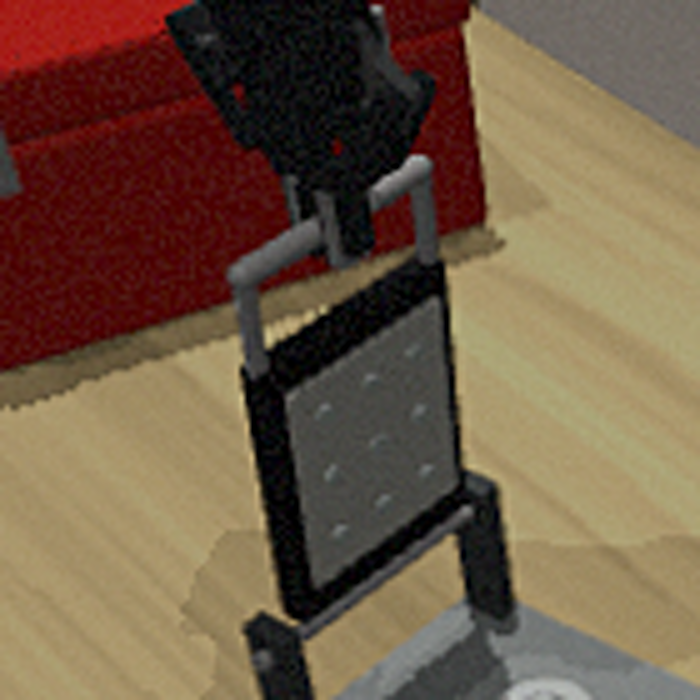

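```bash
python3 -m inch '[[0.05,[-0.5,9,0.8],0],[0.05,[-0.5,20,2.4],0],[0.05,[-0.5,29,4.3],0],[0.05,[-0.5,39,6.7],0],[0.05,[-0.7,49,9.7],0],[0.05,[-0.7,58,13],0],[0.05,[-1,67,16.9],0],[0.05,[-1,76.5,21.2],0],[0.05,[-1,76.5,21.2],0]]' 70; python3 go.py;  python3 - <<'E'
from fit import *
s=cap('side'); crop(s,80,10,220,150,5,'h5s.png')
E
```

```text
time: 35.65
ee_pos: [0.5062, 0.1542, 0.2257]
ee_rot: [0.001, 0.991, 0.135, 0.0]
wrist_force: [1.2, 0.0, 2.1]
grip_width: 0.113
t 35.65 pos [0.5062 0.1542 0.2257] yaw 15.47 tilt 0.07 F [1.2 0.  2.1] grip 0.113 j [ 0.67  0.1  -0.26  0.   -1.21  1.17]
```

View pics/h5s.png

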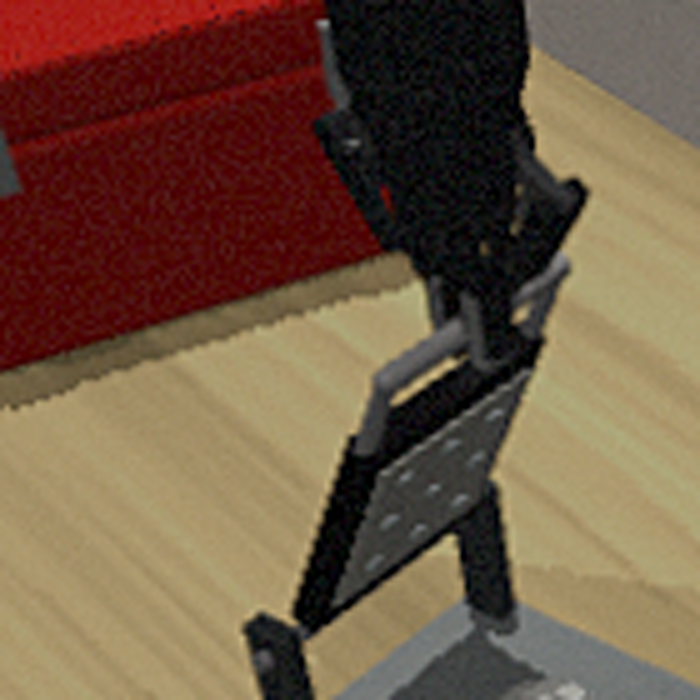

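```bash
python3 -m inch '[[0.05,[0,8.8,4.8],0],[0.05,[0,17.3,10],0],[0.05,[0,25.6,15.6],0],[0.05,[0,33.6,21.6],0],[0.05,[0,41.5,28],0],[0.05,[0,46.5,32.7],0],[0.05,[0,50.5,36.9],0],[0.05,[0,50.5,36.9],0],[0.05,[0,50.5,36.9],0],[0.05,[0,50.5,36.9],0]]' 70; python3 go.py;  python3 - <<'E'
from fit import *
s=cap('side'); crop(s,100,30,240,170,5,'h6s.png')
t=cap('top'); crop(t,100,150,250,270,5,'h6t.png')
E
```

```text
time: 36.7
ee_pos: [0.5191, 0.1068, 0.1889]
ee_rot: [0.0, 0.991, 0.135, -0.0]
wrist_force: [4.2, -2.4, 1.4]
grip_width: 0.114
t 36.7 pos [0.5191 0.1068 0.1889] yaw 15.52 tilt 0.03 F [ 4.2 -2.4  1.4] grip 0.114 j [ 0.57  0.12 -0.32  0.   -1.13  1.27]
```

View pics/h6s.png

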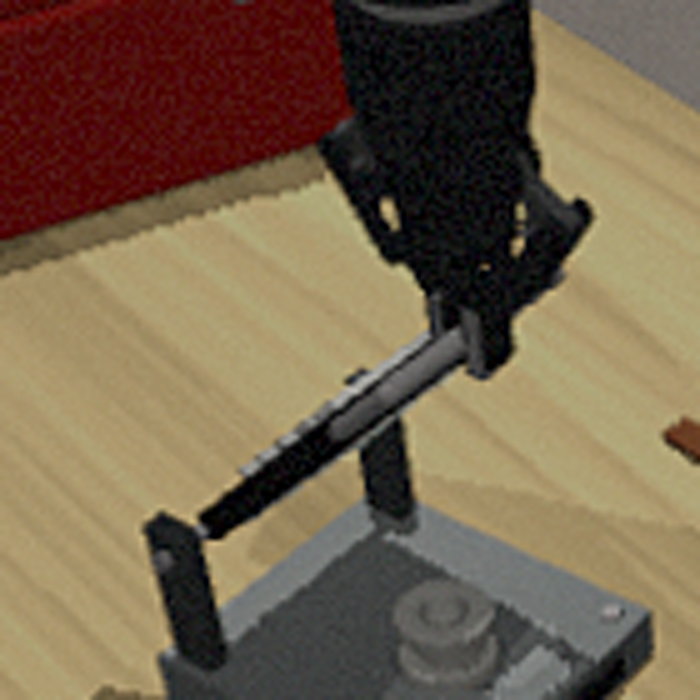

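View pics/h6t.png

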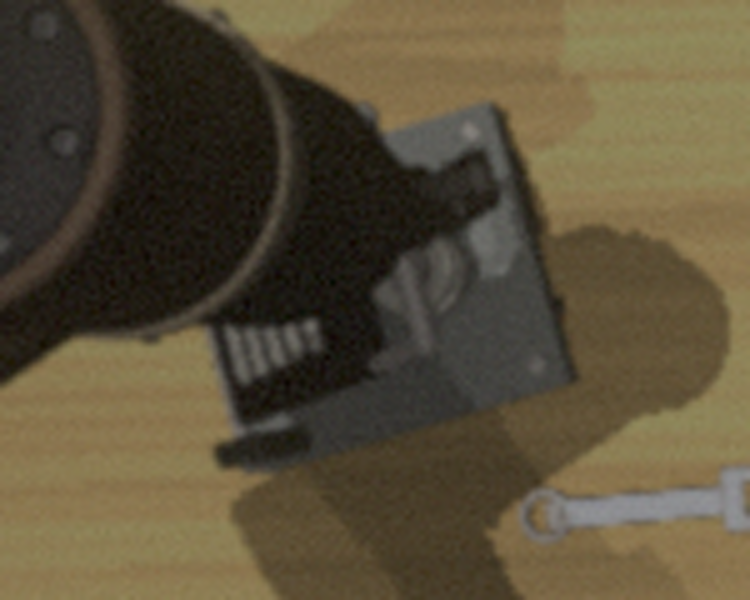

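```bash
python3 -m inch '[[0.05,[0,0,0],0],[0.05,[0,0,0],0],[0.05,[0,0,0],0],[0.05,[0,0,0],0]]' 70; python3 go.py
python3 - <<'E'
from h import *
s=cap('side');t=cap('top')
Jx=np.array([np.cos(.266),np.sin(.266),0]);J=np.array([-np.sin(.266),np.cos(.266),0])
P=np.array([.507,.1465,0]);h=P+.1*J+[0,0,.1]
im=cv2.resize(s['pixels'][30:170,100:240,::-1],None,fx=5,fy=5,interpolation=cv2.INTER_CUBIC)
for a,col in((.685,(0,0,255)),(.785,(0,255,0)),(.885,(255,0,0))):
    u=-np.cos(a)*J+np.array([0,0,np.sin(a)])
    q=(proj(s,[h+.2*u-.055*Jx,h+.2*u+.055*Jx,h+.155*u+.06*Jx,h+.01*u+.06*Jx,h+.01*u-.06*Jx,h+.155*u-.06*Jx])-[100,30])*5
    cv2.polylines(im,[q.round().astype(int)],True,col,1)
cv2.imwrite('pics/i1.png',im)
E
```

```text
time: 37.2
ee_pos: [0.5191, 0.1071, 0.1892]
ee_rot: [0.0, 0.991, 0.135, 0.0]
wrist_force: [4.5, -2.0, 1.0]
grip_width: 0.111
t 37.2 pos [0.5191 0.1071 0.1892] yaw 15.53 tilt 0.02 F [ 4.5 -2.   1. ] grip 0.111 j [ 0.57  0.12 -0.32  0.   -1.13  1.27]
```

View pics/i1.png

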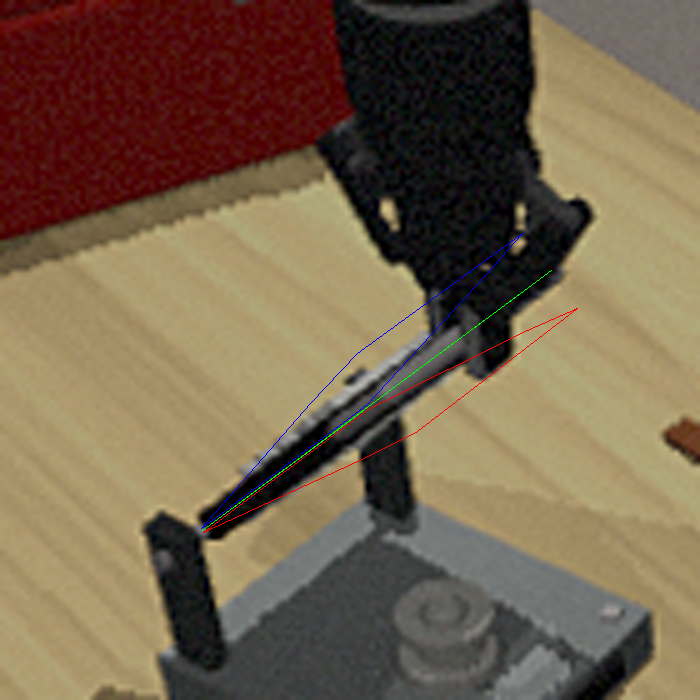

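The hood lines up with the 45° overlay (green), is steady, and the stack is intact. Handing in.

```bash
python3 -c "
from workcell import ctrl
s=ctrl.get_state();print(s['qvel'].round(4),s['wrist_force'].round(1),s['grip_width'])
print(ctrl.job_done())"
```

```text
[ 0.0019  0.0006  0.0013  0.0008  0.0003 -0.0002] [ 4.5 -2.4  2. ] 0.11482568294457615
the job is handed in; nothing more can be done
None
```

I stacked the hub, grey spacer and grey disc in the jig's pocket and let each go. I then gripped the hood's bar, brought it forward along its arc and handed in at about 37 s of the 72 s, with the fingers still closed on it. The job gives no verdict, so success is not confirmed.

**Last checks that agreed**
- **Hood angle:** it matched the 45° overlay in the side picture, and the tool position was within about 1 mm of where 45° puts it.
- **Steadiness:** joint speeds were below 0.002 rad/s, wrist force was about 5 N, and the grip opening of 0.115 fits the 12 mm bar.
- **Stack:** before I moved the hood, the top picture showed the disc concentric on the boss. In the last side picture the stack was flat and intact under the hood.
- **Other things:** I did not touch the bystanders or the purple and yellow look-alikes. I did not re-measure where they lie.

**Checks that failed or disagreed**
- **Finger height:** the fingertips sat about 25–40 mm higher than the reported tool position implied. I corrected for this from pictures and contact.
- **First disc grip:** it closed above the disc because of that offset. I lowered the gripper and took it again.
- **Cameras:** the two disagreed by 3–5 mm, nearly the same for every part, so I placed each part by relative measurement.
- **Final disc fit:** the automatic circle fit on the placed disc gave a wrong centre, so I judged it by eye instead.

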